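Clear the electronics bench: wipe the board, stow the trays under the riser

TASK

Clear the bench: with the wooden scraper block, not with the fingers, wipe all the offcuts off the trimming board into the grey catch tray standing at its end, then stand the scraper upright back on its rubber-topped stand, in the middle and square with it. Slide the catch tray with the offcuts in it, and every white parts case on the desk, under the low riser shelf, one to a bay in any bay, handle outwards, fully home against the back of the bay. An offcut that misses the tray may be picked up by hand; leave the jar, tape roll, bottle and mug where they are.

Things in the scene. Friction and masses are not known exactly. Their poses are not given: they have to be found in the camera images.
- riser: fixed low wooden shelf, 150 deep (x) x 464 wide (y) x 75 mm high; origin: centre of its footprint at desk level. Its top board (underside 60 mm above the desk) overhangs four bays, open to -x at x = -75 mm, with a back stop face at x = +60 mm. A tray or case fully home against the stop has its origin at x = -15 mm; 15 mm of its box and its fin then stick out. Bays start empty.
- board: fixed wooden trimming board, 136 (x) x 240 (y) mm, top 32 mm above the desk; origin: centre of its underside. Rims 8 mm thick, 10 mm high along x = -68 and +68 mm leave a 120 mm channel open at both ends. The catch tray stands at the end y = +120 mm; offcuts lie within x +-48, y -53 to +73 mm at the start, so the scraper can be set down behind them at y = -95 mm.
- catch_tray: loose grey open tray, 150 (x) x 76 (y) mm, walls 24 high, 4 thick, floor 4 mm, 0.2-0.33 kg, its long side at the y = +120 mm end of the board (1-5 mm gap), its x along the board's x, rim 8 mm lower than the board top. Origin: centre of its underside. Upright handle fin at its front (-x) end, see catch_tray_fin. Slides on the desk.
- case1: closed white parts case with a flat lid, box 150 (x) x 76 (y) x 46 mm high, 0.25-0.5 kg, loose, slides on the desk. Origin: centre of the box's underside. Upright handle fin at its front (-x) end, see its fin point. Two or three of the three cases are present; an absent one reads None throughout.
- case2: closed white parts case with a flat lid, box 150 (x) x 76 (y) x 46 mm high, 0.25-0.5 kg, loose, slides on the desk. Origin: centre of the box's underside. Upright handle fin at its front (-x) end, see its fin point. Two or three of the three cases are present; an absent one reads None throughout.
- case3: closed white parts case with a flat lid, box 150 (x) x 76 (y) x 46 mm high, 0.25-0.5 kg, loose, slides on the desk. Origin: centre of the box's underside. Upright handle fin at its front (-x) end, see its fin point. Two or three of the three cases are present; an absent one reads None throughout.
- chip1: plywood offcut, a rectangular slip 30 x 22 x 12 mm (x, y, z), 12 g. Origin: centre of its 30 x 22 underside. One of 3 to 5 (absent ones read None throughout) lying flat on the trimming board at the start.
- chip2: plywood offcut, a rectangular slip 30 x 22 x 12 mm (x, y, z), 12 g. Origin: centre of its 30 x 22 underside. One of 3 to 5 (absent ones read None throughout) lying flat on the trimming board at the start.
- chip3: plywood offcut, a rectangular slip 30 x 22 x 12 mm (x, y, z), 12 g. Origin: centre of its 30 x 22 underside. One of 3 to 5 (absent ones read None throughout) lying flat on the trimming board at the start.
- chip4: plywood offcut, a rectangular slip 30 x 22 x 12 mm (x, y, z), 12 g. Origin: centre of its 30 x 22 underside. One of 3 to 5 (absent ones read None throughout) lying flat on the trimming board at the start.
- chip5: plywood offcut, a rectangular slip 30 x 22 x 12 mm (x, y, z), 12 g. Origin: centre of its 30 x 22 underside. One of 3 to 5 (absent ones read None throughout) lying flat on the trimming board at the start.
- scraper: wooden scraper block, 0.16-0.26 kg: block 84 (x) x 40 (y) x 30 mm high, with a dark grip bar 60 (x) x 24 (y) mm on top, from 30 to 80 mm height, to be pinched across y from above. Origin: centre of its underside, z up as it stands. It pushes with its long face. Starts on its stand (pad).
- pad: the scraper's stand: fixed wooden block with a black rubber top, 120 (x) x 90 (y) x 32 mm high, as high as the board, a little beyond the board end away from the tray (gap 5 to 30 mm). The scraper stands in its middle with its long axis along the stand's x axis. Origin: centre of its underside.
- catch_tray_fin (a point): point on the handle fin of the catch tray, 98 mm in front (-x) of its origin and 62 mm above its underside; the fin is upright, 12 mm thick (y), 44 mm long (x = -75 to -119 mm), 80 mm high; pinch it here across y from above.
- case1_fin (a point): point on the handle fin of the case1, 98 mm in front (-x) of its origin and 62 mm above its underside; the fin is upright, 12 mm thick (y), 44 mm long (x = -75 to -119 mm), 80 mm high; pinch it here across y from above.
- case2_fin (a point): point on the handle fin of the case2, 98 mm in front (-x) of its origin and 62 mm above its underside; the fin is upright, 12 mm thick (y), 44 mm long (x = -75 to -119 mm), 80 mm high; pinch it here across y from above.
- case3_fin (a point): point on the handle fin of the case3, 98 mm in front (-x) of its origin and 62 mm above its underside; the fin is upright, 12 mm thick (y), 44 mm long (x = -75 to -119 mm), 80 mm high; pinch it here across y from above.
- bay0 (a point): mouth of the bay at the riser's -y end: middle of its opening, at desk level, on the front plane (x = -75, y = -162 mm of the riser). The others follow at 108 mm steps in +y (y = -54, +54, +162 mm). Each bay is 96 mm wide (y) between 12 mm walls, 60 mm high, 135 mm deep along +x of the riser.
- jar: bystander: glass jar with black lid, radius 34 mm, 100 mm high, on the desk. Origin: centre of its underside.
- tape: bystander: roll of tape lying flat, radius 45 mm, 25 mm high. Origin: centre of its underside.
- flask: bystander: bottle with red cap, radius 30 mm, 140 mm high, standing on the rear half of the riser. Origin: centre of its underside.
- mug: bystander: white cup, radius 38 mm, 90 mm high, standing on the rear half of the riser. Origin: centre of its underside.

How it is judged:
On the way, in this order (a step that is already met when the one before it is completed fails the run):
1. the scraper is on the trimming board, upright, in the channel (x of scraper in the frame of board between -0.06 and 0.06 m and y of scraper in the frame of board between -0.115 and 0.14 m and z of scraper in the frame of board between 0.028 and 0.042 m and angle between scraper's own z axis and vertical below 0.25 rad), for 0.2 s.
2. all the offcuts are in the catch tray (x of chip1 in the frame of catch_tray between -0.075 and 0.075 m and y of chip1 in the frame of catch_tray between -0.038 and 0.038 m and z of chip1 in the frame of catch_tray between -0.003 and 0.034 m and x of chip2 in the frame of catch_tray between -0.075 and 0.075 m and y of chip2 in the frame of catch_tray between -0.038 and 0.038 m and z of chip2 in the frame of catch_tray between -0.003 and 0.034 m and x of chip3 in the frame of catch_tray between -0.075 and 0.075 m and y of chip3 in the frame of catch_tray between -0.038 and 0.038 m and z of chip3 in the frame of catch_tray between -0.003 and 0.034 m and x of chip4 in the frame of catch_tray between -0.075 and 0.075 m and y of chip4 in the frame of catch_tray between -0.038 and 0.038 m and z of chip4 in the frame of catch_tray between -0.003 and 0.034 m and x of chip5 in the frame of catch_tray between -0.075 and 0.075 m and y of chip5 in the frame of catch_tray between -0.038 and 0.038 m and z of chip5 in the frame of catch_tray between -0.003 and 0.034 m), for 0.2 s.
At the end, for the whole second after the job is handed in: Catch tray and every case present are flat in a bay of the riser, within 12 mm of the back stop; every offcut present lies in the catch tray; the scraper stands upright on its stand, within 22 mm of its middle and 0.3 rad of its direction; all at rest (all of step 2 and x of catch_tray in the frame of riser between -0.027 and 0.01 m and y of catch_tray in the frame of riser between -0.21 and 0.21 m and z of each of catch_tray, case1, case2, case3 in the frame of riser below 0.012 m and angle between each of catch_tray, case1, case2, case3, scraper's own z axis and vertical below 0.1 rad and x of case1 in the frame of riser between -0.027 and 0.01 m and y of case1 in the frame of riser between -0.21 and 0.21 m and x of case2 in the frame of riser between -0.027 and 0.01 m and y of case2 in the frame of riser between -0.21 and 0.21 m and x of case3 in the frame of riser between -0.027 and 0.01 m and y of case3 in the frame of riser between -0.21 and 0.21 m and horizontal distance between scraper and pad below 0.022 m and z of scraper in the frame of pad between 0.026 and 0.04 m and angle between the x axis of scraper and the x axis of pad, either way round below 0.3 rad and linear speed of each of catch_tray, case1, case2, case3, scraper below 0.03 m/s); the robot touches nothing.
It fails at once if an offcut lying on the board is touched with the fingers ((contact force between the fingers and chip1 above 1 N and z of chip1 in the frame of board above 0.026 m and x of chip1 in the frame of board between -0.06 and 0.06 m and y of chip1 in the frame of board between -0.12 and 0.12 m) or (contact force between the fingers and chip2 above 1 N and z of chip2 in the frame of board above 0.026 m and x of chip2 in the frame of board between -0.06 and 0.06 m and y of chip2 in the frame of board between -0.12 and 0.12 m) or (contact force between the fingers and chip3 above 1 N and z of chip3 in the frame of board above 0.026 m and x of chip3 in the frame of board between -0.06 and 0.06 m and y of chip3 in the frame of board between -0.12 and 0.12 m) or (contact force between the fingers and chip4 above 1 N and z of chip4 in the frame of board above 0.026 m and x of chip4 in the frame of board between -0.06 and 0.06 m and y of chip4 in the frame of board between -0.12 and 0.12 m) or (contact force between the fingers and chip5 above 1 N and z of chip5 in the frame of board above 0.026 m and x of chip5 in the frame of board between -0.06 and 0.06 m and y of chip5 in the frame of board between -0.12 and 0.12 m)).
It fails at once if the jar, tape roll, bottle or mug is moved more than 40 mm (distance of any of jar, tape, flask, mug from where it was at the start of the episode above 0.04 m).
Of chip1, chip2, chip3, chip4, chip5 only 3 to 5 are there at a start; the rules pass over those that are not, and their reading is None.
Of case1, case2, case3 only 2 to 3 are there at a start; the rules pass over those that are not, and their reading is None.
At some moment in a run one of case1, case2, case3, catch_tray may be knocked a few centimetres aside while the robot is not near it.
Once in a run the grip may slacken for a moment while it holds something.
It also fails if it takes over 210 s, if anything falls off the work surface, if the arm or the gripper's body presses on something with over 40 N, if the wrist force passes 120 N, or if a joint passes its speed limit or range.

ROBOT

A 6-joint arm with a two-finger parallel gripper is mounted at the origin on the work surface. World frame = base frame: x ahead of the robot, y to its left, z up, the work surface at z = 0. Lengths are in m, angles in rad, forces in N, time in s.
With the tool pointing down it reaches from about 0.375 to 0.9 m from the base axis. Payload 3.1 kg.
Tool frame: the origin (TCP) lies at the very end of the fingers, on their centre line; the grasp point (between the pads) lies 19 mm behind it; z points along the fingers, y is the line along which they close (so a half turn about z gives the same grasp; the last joint's range is limited). The gripper opens to 87 mm and grips with 3 to 60 N. Pads are 19 mm wide; open, the fingers measure 117 mm over their backs; the gripper's body (75 mm by 190 mm) begins 51 mm behind the grasp point.
Start: joints at [0.998, 0.527, 1.433, -0, 1.181, -0.178], TCP at [0.24, 0.577, 0.223] pointing down, gripper open.
Joint ranges: [-3.08, 3.08], [-0.75, 2.2], [0.22, 2.44], [-1.43, 4.57], [0, 2.65], [-2.85, 2.85]. Speed limits (rad/s): [2.79, 2.79, 3.14, 3.14, 3.14, 3.14].

INTERFACE

Orientations are given as [roll, pitch, yaw] about the fixed x, y, z axes, in that order (R = Rz(yaw) Ry(pitch) Rx(roll)).
In Python, from cell import env gives the robot as it stands.
- The arm moves only by the tool carry_out, never from a script. Its argument "commands" is a list of rows, each an object with "translation": the shift along the world's x, y, z in units of 5 cm (1.0 is 5 cm), a list of three; "rotation": the turn, a rotation vector about the world's x, y, z in units of 180 degrees (1.0 is 180 degrees), a list of three. In form: [{"translation": [dx, dy, dz], "rotation": [ax, ay, az]}, ...]. A call has 1 to 5 rows; each row shifts and turns the commanded pose from where the row before left it; what a row does not reach is not made up. A row lasts 1/12 s, in which the tool goes at most 41.7 mm and 7.16 degrees, less where a joint would pass 70% of its speed; a pose out of reach is approached as far as the arm can. A call with a number of a shift or a turn outside -1 to 1 is refused whole. A call with a gripper value outside its range is refused whole. "fingers" is the finger opening in mm, from 0 to 87, set as the call begins (left out, the last holds). The fingers move at their own pace and stop on an object; the grip force is fixed at half the most. Time passes only in rows, so rows that do not move let the fingers close. It gives the time, the measured TCP pose, the force, the opening and the grip force at its end, in the units of the state.
- env.state(): the state, without advancing time (a new reading comes with each control period).
- env.get_image(name): name is "scene" or "top" or "wrist"; returns a dict with "pixels" (384x512x3 uint8, red, green, blue), "fx", "fy", "cx", "cy" (pixels), "pose" (4x4, takes a point from camera to world coordinates); the wrist camera has in their place "mount" (4x4, takes a point from camera to tool coordinates, whose origin is the TCP and whose axes are the flange's). Camera axes: x right, y down, z forward; pixel columns grow to the right and rows downward; lengths in m; the calibration is good to about 2 mm. A picture is of the moment at which its call begins: read the wrist's pose just before it. There is no depth.
- env.close_job(): hands the job in; it is judged then, once.
The state is a dict: "time_s": time; "joints": joint angles; "dq": joint speeds; "tau": joint torques, N m; "position": TCP position; "tcp_rot": TCP orientation; "wrist_force": force on the tool from outside, world axes, zero at the start; "wrist_torque": the same for the moment, N m; "opening": opening from 0.0 (shut) to 1.0 (fully open); "gripper_force": force on a finger pad.
Only numpy, scipy, OpenCV 4.12 (cv2) and the standard library are available. Lean on these libraries where they do the work, as an engineer would, in place of code of your own. Each camera call takes 0.05 s, during which the arm holds its last target. There are 200 camera calls.

## Working session

There is one attempt and no reset: what is moved stays moved. The work goes in short steps, Python scripts to look and compute and a tool call to move; the robot and the scene stay as the last step left them, time stands still between calls to the robot, and variables do not carry over. Pictures are saved under pics/ and viewed, at most 14 in all, crops included, and the job is handed in when it is done.

Besides the shell and the picture viewer there is one more tool, called after ">>>" as a command line: name --argument value ..., lists and objects as JSON in quotes. carry_out: Moves the arm, as the interface text tells. Its arguments: {"type":"object","properties":{"commands":{"type":"array"},"fingers":{"type":"number"}},"required":["commands"]}

```bash
mkdir -p pics
cat > h.py <<'E'
import numpy as np,cv2
from cell import env
def snap(n,f=None):
    s=env.state(); im=env.get_image(n); p=np.asarray(im['pixels'])
    if f: cv2.imwrite('pics/'+f,p[:,:,::-1])
    if 'pose' in im: T=np.array(im['pose'])
    else:
        from scipy.spatial.transform import Rotation as R
        W=np.eye(4);W[:3,:3]=R.from_euler('xyz',s['tcp_rot']).as_matrix() if np.size(s['tcp_rot'])==3 else np.array(s['tcp_rot']);W[:3,3]=s['position']
        T=W@np.array(im['mount'])
    return p,im,T
def ray(im,T,u,v,z):
    d=T[:3,:3]@np.array([(u-im['cx'])/im['fx'],(v-im['cy'])/im['fy'],1.]);o=T[:3,3]
    return o+d*(z-o[2])/d[2]
def proj(im,T,P):
    q=np.linalg.inv(T)@np.append(P,1); return im['fx']*q[0]/q[2]+im['cx'],im['fy']*q[1]/q[2]+im['cy']
E
python3 - <<'E'
from h import *
for n in('scene','top'):
    p,im,T=snap(n); print(n,im['fx'],im['cx'],im['cy'],T.round(3).tolist())
    cv2.imwrite(f'pics/{n}0.png',cv2.resize(p[:,:,::-1],(800,600),interpolation=cv2.INTER_CUBIC))
print(env.state())
E
```

```text
scene 496.64780432799927 264.3642377115079 190.74501923404782 [[0.821, 0.468, -0.326, 1.028], [0.57, -0.683, 0.456, -0.651], [-0.01, -0.561, -0.828, 1.128], [0.0, 0.0, 0.0, 1.0]]
top 473.9619187052873 245.4450883496153 192.63290066165703 [[0.0, -0.988, 0.151, 0.423], [-1.0, -0.004, -0.026, -0.037], [0.027, -0.151, -0.988, 1.33], [0.0, 0.0, 0.0, 1.0]]
{'time_s': 0.1, 'joints': array([ 9.97517380e-01,  5.28368736e-01,  1.43379302e+00,  4.66530199e-05,
        1.18139961e+00, -1.78505753e-01]), 'dq': array([ 0.00072569, -0.00280585, -0.00259076, -0.0001537 ,  0.00123018,
       -0.000407  ]), 'tau': array([-1.34245934e-04, -4.40984845e+01, -1.77151322e+01,  6.35072007e-02,
        5.33855287e-02, -4.24880432e-05]), 'position': array([0.23997032, 0.57637293, 0.22166624]), 'tcp_rot': array([-3.13966288e+00, -3.92003808e-04,  2.74680133e+00]), 'wrist_force': array([-0.08246432, -0.08349027, -0.61816516]), 'wrist_torque': array([-0.00169418, -0.03444322,  0.00545307]), 'gripper_force': 0.0, 'opening': 1.0000403216094191}
```

View pics/top0.png

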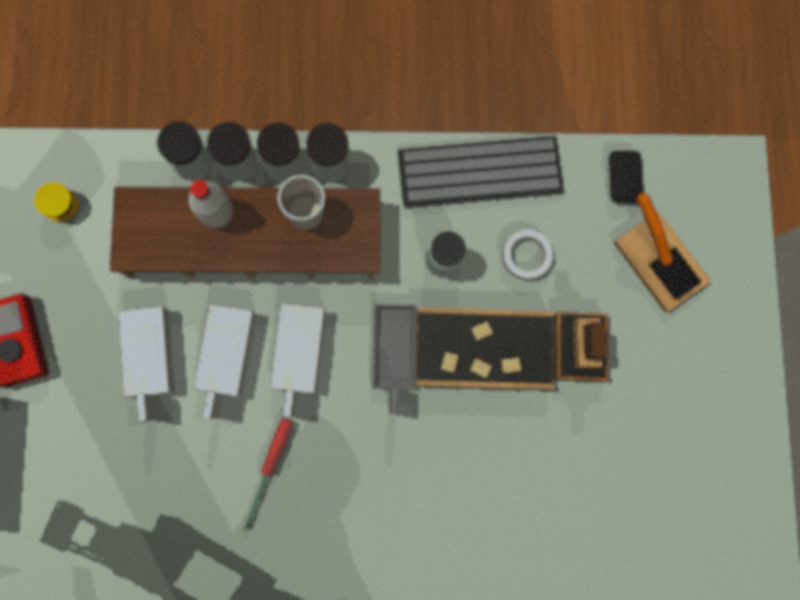

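View pics/scene0.png

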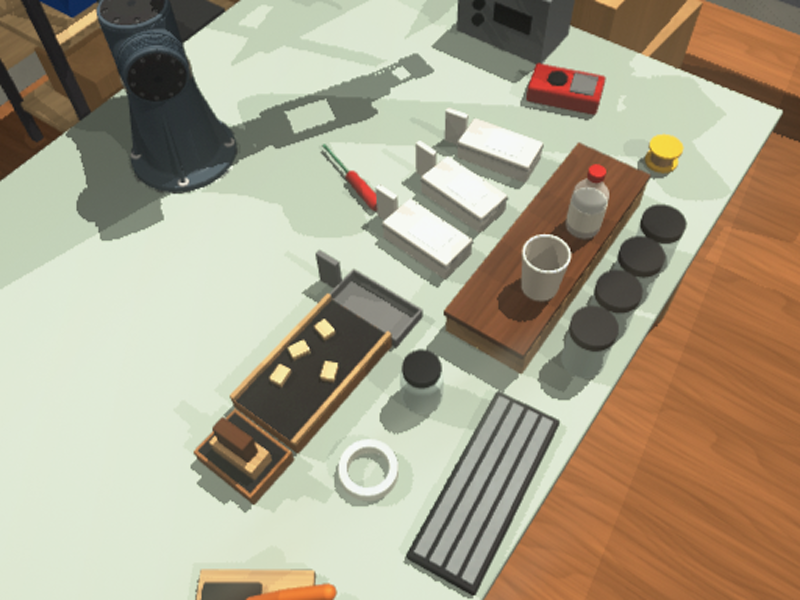

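The top view shows the riser at (110–380, 187–275), three cases with lids around (145,350), (224,350) and (298,348), and the tray at (395,346). The board spans (417–556, 310–388) with 4 offcuts, and the scraper stands on its stand at (585,346). The jar is at (448,250) and the tape at (528,254).

Run:
```python
from h import *
p,im,T=snap('top'); S=1.5625
hsv=cv2.cvtColor(p,cv2.COLOR_RGB2HSV)
for n,(u,v) in dict(lid=(224,340),desk=(350,450),finw=(288,403),riser=(150,240),tray=(395,350),boardblk=(470,345),rim=(480,384),stand=(572,330),grip=(596,345),block=(582,345),chip=(512,366),dshadow=(380,330)).items(): print(n,hsv[int(v/S),int(u/S)],p[int(v/S),int(u/S)])
def rect(n,mask,win,z,k=0):
    m=np.zeros(mask.shape,np.uint8);a,b,c,d=[int(x/S) for x in win];m[b:d,a:c]=mask[b:d,a:c]*255
    m=cv2.morphologyEx(m,cv2.MORPH_OPEN,np.ones((3,3)))
    cs,_=cv2.findContours(m,cv2.RETR_EXTERNAL,cv2.CHAIN_APPROX_NONE)
    c=max(cs,key=cv2.contourArea); W=np.array([ray(im,T,u,v,z)[:2] for u,v in c[:,0]+0.0],np.float32)
    (cx,cy),(w,h),a=cv2.minAreaRect(W*1000); 
    if w<h: w,h,a=h,w,a+90
    print(n,'c',round(cx),round(cy),'size',round(w),round(h),'ang',round((a+90)%180-90,1))
H,Sa,V=[hsv[...,i].astype(int) for i in range(3)]
lid=(p.min(2)>170)&(Sa<28)
for i,w in enumerate([(105,295,180,400),(185,295,260,398),(262,295,335,396)]): rect(f'lid{i}',lid,w,.046)
rect('riser',(Sa>90)&(V<140)&((H<15)|(H>170)),(95,180,395,285),.075)
rect('boardblk',(V<70),(405,300,560,400),.032)
rect('board',(Sa>90)|(V<70),(418,300,556,400),.042)
rect('stand',(Sa>90)|(V<70),(558,300,620,390),.032)
rect('tray',(V<150)&(Sa<70),(360,295,414,392),.024)
for n,(u,v,z) in dict(jar=(448,248,.1),mug=(302,200,.165),tape=(528,254,.025),flaskcap=(200,188,.215),trayfin=(397,388,.08),fin0=(139,396,.08),fin1=(210,394,.08),fin2=(289,392,.08),grip=(596,340,.112)).items(): print(n,ray(im,T,u/S,v/S,z).round(3)[:2])
crop=p[180:255,235:395,::-1]
cv2.imwrite('pics/c1.png',cv2.resize(crop,None,fx=5,fy=5,interpolation=cv2.INTER_CUBIC))
crop=p[170:290,70:230,::-1]
cv2.imwrite('pics/c2.png',cv2.resize(crop,None,fx=5,fy=5,interpolation=cv2.INTER_CUBIC))
```

```text
lid [103  16 191] [179 186 191]
desk [ 55  23 146] [135 146 133]
finw [ 90  11 185] [177 185 185]
riser [ 11 145  95] [95 61 41]
tray [ 45  15 104] [101 104  98]
boardblk [42 26 50] [48 50 45]
rim [ 17 134 150] [150 115  71]
stand [16 88 61] [61 51 40]
grip [ 10 140  82] [82 52 37]
block [ 17 129 142] [142 111  70]
chip [ 22 102 178] [178 159 107]
dshadow [38 12 82] [81 82 78]
lid0 c 532 345 size 143 69 ang 6.9
lid1 c 535 208 size 142 69 ang -8.6
lid2 c 538 80 size 141 68 ang -5.8
riser c 741 169 size 459 147 ang -89.7
boardblk c 540 -252 size 244 114 ang 88.5
board c 538 -249 size 239 136 ang 88.3
stand c 542 -422 size 118 87 ang -2.4
tray c 551 -83 size 169 75 ang 0.1
jar [ 0.703 -0.179]
mug [0.766 0.065]
tape [ 0.71  -0.333]
flaskcap [0.77  0.218]
trayfin [ 0.467 -0.092]
fin0 [0.453 0.337]
fin1 [0.456 0.219]
fin2 [0.46  0.088]
grip [ 0.545 -0.423]
```

View pics/c1.png

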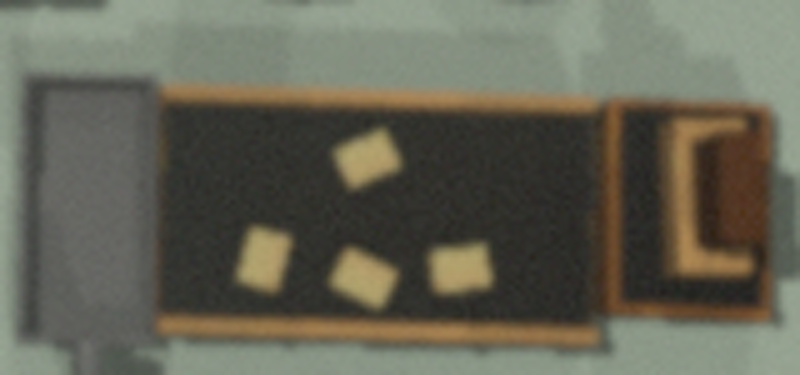

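>>> carry_out --commands '[{"translation":[0.4,-0.6,0],"rotation":[0,0,0.0115]},{"translation":[0.4,-0.6,0],"rotation":[0,0,0.0115]},{"translation":[0.4,-0.6,0],"rotation":[0,0,0.0115]},{"translation":[0.4,-0.6,0],"rotation":[0,0,0.0115]},{"translation":[0.4,-0.6,0],"rotation":[0,0,0.0115]}]' --fingers 87

```text
time_s: 0.57
position: [0.3407, 0.4255, 0.2223]
tcp_rot: [-3.141, -0.0, 2.93]
wrist_force: [0.8, -0.4, 0.4]
opening: 1.0
gripper_force: 0.0
```

>>> carry_out --commands '[{"translation":[0.4,-0.6,0],"rotation":[0,0,0.0115]},{"translation":[0.4,-0.6,0],"rotation":[0,0,0.0115]},{"translation":[0.4,-0.6,0],"rotation":[0,0,0.0115]},{"translation":[0.4,-0.6,0],"rotation":[0,0,0.0115]},{"translation":[0.4,-0.6,0],"rotation":[0,0,0.0115]}]'

```text
time_s: 0.98
position: [0.4409, 0.2753, 0.2224]
tcp_rot: [-3.142, -0.0, 3.11]
wrist_force: [0.6, -0.1, -0.8]
opening: 1.001
gripper_force: 0.0
```

>>> carry_out --commands '[{"translation":[0.1,-0.7,0],"rotation":[0,0,0]},{"translation":[0.1,-0.7,0],"rotation":[0,0,0]},{"translation":[0.1,-0.7,0],"rotation":[0,0,0]},{"translation":[0.1,-0.7,0],"rotation":[0,0,0]},{"translation":[0.1,-0.7,0],"rotation":[0,0,0]}]'

```text
time_s: 1.4
position: [0.4652, 0.1003, 0.2224]
tcp_rot: [3.142, -0.0, 3.108]
wrist_force: [0.5, -0.7, 0.2]
opening: 0.999
gripper_force: 0.0
```

>>> carry_out --commands '[{"translation":[0.1,-0.7,0],"rotation":[0,0,0]},{"translation":[0.1,-0.7,0],"rotation":[0,0,0]},{"translation":[0.1,-0.7,0],"rotation":[0,0,0]},{"translation":[0.1,-0.7,0],"rotation":[0,0,0]},{"translation":[0.1,-0.7,0],"rotation":[0,0,0]}]'

```text
time_s: 1.82
position: [0.4901, -0.0748, 0.2225]
tcp_rot: [3.141, -0.0, 3.108]
wrist_force: [-0.3, -0.2, -0.2]
opening: 0.999
gripper_force: 0.0
```

>>> carry_out --commands '[{"translation":[0.1,-0.7,0],"rotation":[0,0,0]},{"translation":[0.1,-0.7,0],"rotation":[0,0,0]},{"translation":[0.1,-0.7,0],"rotation":[0,0,0]},{"translation":[0.1,-0.7,0],"rotation":[0,0,0]},{"translation":[0.1,-0.7,0],"rotation":[0,0,0]}]'

```text
time_s: 2.23
position: [0.5151, -0.2497, 0.2223]
tcp_rot: [3.141, -0.0, 3.108]
wrist_force: [1.4, 0.2, 0.1]
opening: 1.001
gripper_force: 0.0
```

>>> carry_out --commands '[{"translation":[0.1,-0.6,0],"rotation":[0,0,0]},{"translation":[0.1,-0.6,0],"rotation":[0,0,0]},{"translation":[0.1,-0.6,0],"rotation":[0,0,0]},{"translation":[0,0,0],"rotation":[0,0,0]},{"translation":[0,0,0],"rotation":[0,0,0]}]'

```text
time_s: 2.65
position: [0.53, -0.3395, 0.2218]
tcp_rot: [3.141, -0.0, 3.106]
wrist_force: [0.8, 0.3, 0.2]
opening: 0.995
gripper_force: 0.0
```

```bash
cat >> h.py <<'E'
def st():
    s=env.state(); print('t',round(s['time_s'],2),'pos',s['position'].round(4),'rot',s['tcp_rot'].round(3),'F',s['wrist_force'].round(1),'op',round(s['opening']*87,1),'gf',round(s['gripper_force'],1))
    return s
E
python3 - <<'E'
from h import *
st(); p,im,T=snap('wrist','w1.png'); print(im['fx'],T.round(3).tolist())
for P in [(.545,-.423,.112),(.54,-.37,.032)]: print(proj(im,T,P))
E
```

```text
t 2.65 pos [ 0.53   -0.3395  0.2218] rot [ 3.141 -0.     3.106] F [0.8 0.3 0.2] op 86.6 gf 0.0
278.38447767652684 [[0.036, 0.953, 0.302, 0.445], [0.999, -0.035, -0.011, -0.336], [-0.0, 0.302, -0.953, 0.383], [0.0, 0.0, 0.0, 1.0]]
(np.float64(175.0827236398018), np.float64(206.522646883654))
(np.float64(231.85929635674555), np.float64(179.75107071034384))
```

View pics/w1.png

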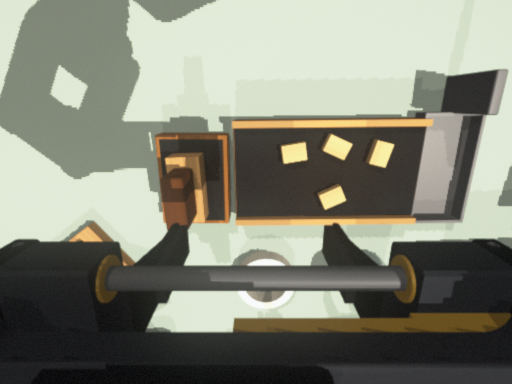

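The wrist view shows the board with 4 offcuts, its rim corners at about (233,121), (432,120), (234,223) and (416,222). The stand is at (157–230, 132–223), the scraper grip top at (165–193, 170–226), and the tray on the right with its fin at (443–497, 72–112).

```bash
python3 - <<'E'
from h import *
p,im,T=snap('wrist')
def show(n,z,*uv): print(n,[ray(im,T,u,v,z)[:2].round(3).tolist() for u,v in uv])
show('stand',.032,(157,134),(228,132),(230,222))
show('board',.042,(233,120),(432,120),(234,223),(416,222))
show('tray',.024,(483,116),(465,220))
show('trayfin',.08,(497,72),(443,76))
show('blocktop',.062,(167,154),(204,152),(206,220))
hsv=cv2.cvtColor(p,cv2.COLOR_RGB2HSV).astype(int)
for v in range(150,230,10): print(v,[(u,tuple(p[v,u].tolist())) for u in range(154,210,6)])
E
python3 -c "
import cv2;a=cv2.imread('pics/w1.png')[110:240,145:245];cv2.imwrite('pics/w1c.png',cv2.resize(a,None,fx=4.5,fy=4.5,interpolation=2))"
```

```text
stand [[0.478, -0.457], [0.478, -0.369], [0.599, -0.374]]
board [[0.463, -0.361], [0.472, -0.125], [0.597, -0.368], [0.604, -0.125]]
tray [[0.471, -0.051], [0.612, -0.046]]
trayfin [[0.424, -0.09], [0.426, -0.144]]
blocktop [[0.498, -0.439], [0.497, -0.395], [0.582, -0.401]]
150 [(154, (147, 134, 111)), (160, (66, 64, 59)), (166, (61, 60, 54)), (172, (61, 59, 51)), (178, (51, 50, 45)), (184, (50, 46, 40)), (190, (47, 44, 38)), (196, (47, 44, 39)), (202, (46, 41, 38)), (208, (48, 45, 38))]
160 [(154, (132, 139, 122)), (160, (55, 54, 46)), (166, (244, 199, 118)), (172, (242, 195, 117)), (178, (244, 198, 120)), (184, (213, 160, 98)), (190, (139, 105, 68)), (196, (149, 112, 70)), (202, (57, 50, 38)), (208, (41, 38, 31))]
170 [(154, (129, 138, 124)), (160, (80, 64, 49)), (166, (151, 117, 74)), (172, (69, 51, 36)), (178, (68, 50, 38)), (184, (71, 52, 36)), (190, (93, 71, 51)), (196, (158, 119, 73)), (202, (74, 56, 39)), (208, (46, 38, 35))]
180 [(154, (131, 139, 124)), (160, (78, 59, 43)), (166, (79, 57, 41)), (172, (121, 79, 53)), (178, (112, 73, 45)), (184, (72, 50, 36)), (190, (57, 43, 
[... 277 characters left out ...]
 (55, 49, 44))]
200 [(154, (225, 233, 216)), (160, (111, 88, 67)), (166, (79, 60, 46)), (172, (78, 58, 45)), (178, (78, 57, 40)), (184, (62, 48, 36)), (190, (80, 56, 40)), (196, (236, 185, 111)), (202, (149, 115, 70)), (208, (58, 53, 48))]
210 [(154, (225, 233, 215)), (160, (149, 138, 115)), (166, (123, 81, 55)), (172, (126, 83, 56)), (178, (128, 82, 54)), (184, (92, 65, 48)), (190, (83, 57, 42)), (196, (234, 182, 110)), (202, (169, 129, 81)), (208, (59, 56, 48))]
220 [(154, (225, 234, 215)), (160, (224, 232, 212)), (166, (127, 85, 60)), (172, (128, 85, 58)), (178, (129, 85, 55)), (184, (113, 76, 53)), (190, (96, 72, 48)), (196, (237, 187, 114)), (202, (227, 176, 109)), (208, (109, 82, 59))]
```

View pics/w1c.png

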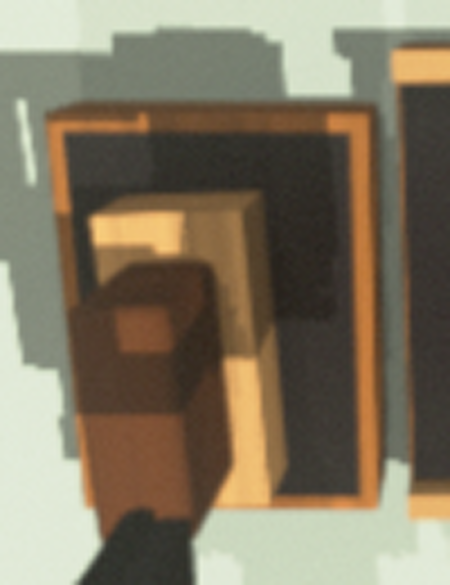

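>>> carry_out --commands '[{"translation":[0.08,-0.54,-0.1],"rotation":[0,0,0]},{"translation":[0.08,-0.54,-0.2],"rotation":[0,0,0]},{"translation":[0.08,-0.53,-0.5],"rotation":[0,0,0]},{"translation":[0,0,-0.5],"rotation":[0,0,0]},{"translation":[0,0,-0.5],"rotation":[0,0,0]}]'

```text
time_s: 3.17
position: [0.5427, -0.4186, 0.132]
tcp_rot: [-3.141, 0.001, 3.108]
wrist_force: [0.4, 0.3, -0.5]
opening: 1.0
gripper_force: 0.0
```

>>> carry_out --commands '[{"translation":[0,0,-0.5],"rotation":[0,0,0]},{"translation":[0,0,-0.4],"rotation":[0,0,0]},{"translation":[0,0,-0.38],"rotation":[0,0,0]},{"translation":[0,0,0],"rotation":[0,0,0]},{"translation":[0,0,0],"rotation":[0,0,0]}]'

```text
time_s: 3.58
position: [0.5419, -0.4163, 0.0677]
tcp_rot: [3.139, -0.002, 3.11]
wrist_force: [0.5, 0.5, 0.2]
opening: 1.001
gripper_force: 0.0
```

>>> carry_out --commands '[{"translation":[0,0,0],"rotation":[0,0,0]},{"translation":[0,0,0],"rotation":[0,0,0]},{"translation":[0,0,0],"rotation":[0,0,0]},{"translation":[0,0,0],"rotation":[0,0,0]},{"translation":[0,0,0],"rotation":[0,0,0]}]' --fingers 0

```text
time_s: 4.0
position: [0.5427, -0.4189, 0.0696]
tcp_rot: [-3.14, 0.001, 3.108]
wrist_force: [0.0, -0.3, 0.0]
opening: 0.707
gripper_force: 0.0
```

>>> carry_out --commands '[{"translation":[0,0,0],"rotation":[0,0,0]},{"translation":[0,0,0],"rotation":[0,0,0]},{"translation":[0,0,0],"rotation":[0,0,0]},{"translation":[0,0,0],"rotation":[0,0,0]},{"translation":[0,0,0],"rotation":[0,0,0]}]'

```text
time_s: 4.42
position: [0.5428, -0.4204, 0.0693]
tcp_rot: [-3.138, 0.001, 3.109]
wrist_force: [-0.7, -2.8, 2.8]
opening: 0.329
gripper_force: 1.7
```

>>> carry_out --commands '[{"translation":[0,0,0],"rotation":[0,0,0]},{"translation":[0,0,0],"rotation":[0,0,0]},{"translation":[0,0,0],"rotation":[0,0,0]},{"translation":[0,0,0],"rotation":[0,0,0]},{"translation":[0,0,0],"rotation":[0,0,0]}]'

```text
time_s: 4.83
position: [0.5429, -0.4195, 0.0691]
tcp_rot: [-3.14, 0.001, 3.108]
wrist_force: [0.5, -3.7, 3.4]
opening: 0.273
gripper_force: 30.0
```

>>> carry_out --commands '[{"translation":[0,0,0.15],"rotation":[0,0,0]},{"translation":[0,0,0.15],"rotation":[0,0,0]},{"translation":[0,0,0.2],"rotation":[0,0,0]},{"translation":[0,0,0],"rotation":[0,0,0]},{"translation":[0,0,0],"rotation":[0,0,0]}]'

```text
time_s: 5.25
position: [0.5427, -0.4184, 0.0943]
tcp_rot: [-3.141, 0.001, 3.108]
wrist_force: [-0.1, -0.3, -3.4]
opening: 0.273
gripper_force: 30.0
```

Run:
```python
from h import *
for i in range(3): st();p,im,T=snap('wrist','w2.png')
p,im,T=snap('scene'); cv2.imwrite('pics/s2.png',cv2.resize(p[220:330,100:280,::-1],None,fx=4,fy=4,interpolation=2))
```

```text
t 5.25 pos [ 0.5427 -0.4184  0.0943] rot [-3.141e+00  1.000e-03  3.108e+00] F [-0.1 -0.3 -3.4] op 23.8 gf 30.0
t 5.3 pos [ 0.5423 -0.4182  0.0938] rot [ 3.141 -0.     3.108] F [ 0.  -1.2 -2.9] op 23.7 gf 30.0
t 5.35 pos [ 0.5421 -0.418   0.0934] rot [ 3.141e+00 -1.000e-03  3.108e+00] F [-0.5  0.5 -2.6] op 23.7 gf 30.0
```

View pics/s2.png

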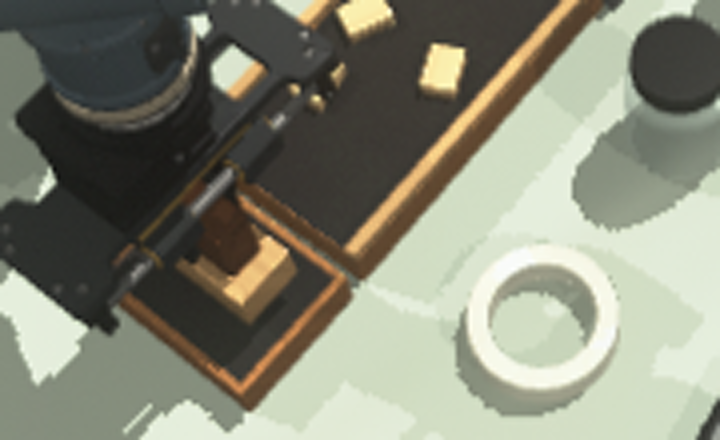

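The scraper is held level above the stand, and the board's chips and the jar are undisturbed. Next I set it down behind the chips.

>>> carry_out --commands '[{"translation":[-0.07,0.5,0],"rotation":[0,0,0.002]},{"translation":[-0.06,0.5,0],"rotation":[0,0,0]},{"translation":[-0.06,0.5,0],"rotation":[0,0,0]},{"translation":[0,0,0],"rotation":[0,0,0]},{"translation":[0,0,-0.16],"rotation":[0,0,0]}]'

```text
time_s: 5.87
position: [0.5334, -0.3426, 0.0864]
tcp_rot: [-3.14, 0.001, 3.116]
wrist_force: [-1.0, -1.2, -1.3]
opening: 0.275
gripper_force: 30.0
```

>>> carry_out --commands '[{"translation":[0,0,-0.16],"rotation":[0,0,0]},{"translation":[0,0,-0.16],"rotation":[0,0,0]},{"translation":[0,0,0],"rotation":[0,0,0]},{"translation":[0,0,0],"rotation":[0,0,0]},{"translation":[0,0,0],"rotation":[0,0,0]}]'

```text
time_s: 6.28
position: [0.5326, -0.3442, 0.0686]
tcp_rot: [3.141, -0.001, 3.113]
wrist_force: [-0.3, -1.1, -2.2]
opening: 0.278
gripper_force: 3.0
```

Run:
```python
from h import *
st();p,im,T=snap('wrist','w3.png');q,_,_=snap('scene')
cv2.imwrite('pics/s3.png',np.hstack([cv2.resize(p[60:260,130:,::-1],(700,360)),]))
```

```text
t 6.28 pos [ 0.5326 -0.3442  0.0686] rot [ 3.141e+00 -1.000e-03  3.113e+00] F [-0.3 -1.1 -2.2] op 24.2 gf 3.0
```

View pics/w3.png

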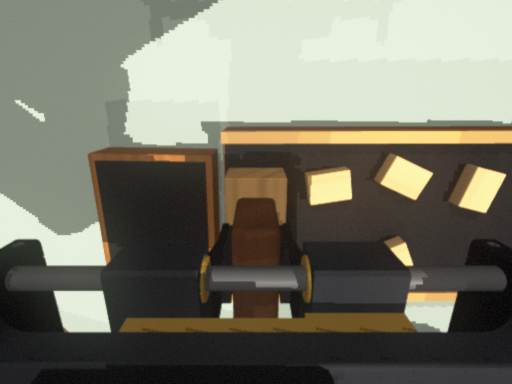

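The scraper sits in the channel behind the chips, with its near end at (225–287, 170). The grip has slackened to 3 N, so I wait for it to recover.

>>> carry_out --commands '[{"translation":[0,0,0],"rotation":[0,0,0]},{"translation":[0,0,0],"rotation":[0,0,0]},{"translation":[0,0,0],"rotation":[0,0,0]},{"translation":[0,0,0],"rotation":[0,0,0]},{"translation":[0,0,0],"rotation":[0,0,0]}]'

```text
time_s: 6.8
position: [0.5329, -0.3436, 0.0696]
tcp_rot: [-3.141, 0.0, 3.114]
wrist_force: [0.8, 0.0, -2.9]
opening: 0.27
gripper_force: 30.0
```

>>> carry_out --commands '[{"translation":[0,0,0],"rotation":[0,0,0]},{"translation":[0,0,0],"rotation":[0,0,0]},{"translation":[0,0,0],"rotation":[0,0,0]},{"translation":[0,0,0],"rotation":[0,0,0]},{"translation":[0,0,0],"rotation":[0,0,0]}]'

```text
time_s: 7.22
position: [0.5328, -0.3436, 0.0696]
tcp_rot: [3.142, -0.0, 3.114]
wrist_force: [-0.1, 0.2, -2.2]
opening: 0.272
gripper_force: 30.0
```

>>> carry_out --commands '[{"translation":[0.007,0.24,0],"rotation":[0,0,0]},{"translation":[0.007,0.24,0],"rotation":[0,0,0]},{"translation":[0.007,0.24,0],"rotation":[0,0,0]},{"translation":[0.007,0.24,0],"rotation":[0,0,0]},{"translation":[0.007,0.24,0],"rotation":[0,0,0]}]'

```text
time_s: 7.63
position: [0.5344, -0.2815, 0.0695]
tcp_rot: [3.141, -0.001, 3.115]
wrist_force: [0.0, 0.3, -2.0]
opening: 0.277
gripper_force: 30.0
```

>>> carry_out --commands '[{"translation":[0.007,0.24,0],"rotation":[0,0,0]},{"translation":[0.007,0.24,0],"rotation":[0,0,0]},{"translation":[0.007,0.24,0],"rotation":[0,0,0]},{"translation":[0.007,0.24,0],"rotation":[0,0,0]},{"translation":[0.007,0.24,0],"rotation":[0,0,0]}]'

```text
time_s: 8.05
position: [0.5365, -0.2224, 0.0697]
tcp_rot: [-3.141, 0.0, 3.115]
wrist_force: [-1.2, 0.7, -2.1]
opening: 0.275
gripper_force: 30.0
```

Run:
```python
from h import *
st();p,im,T=snap('wrist','w4.png')
cv2.imwrite('pics/w4.png',p[60:260,100:,::-1])
```

```text
t 8.05 pos [ 0.5365 -0.2224  0.0697] rot [-3.141  0.     3.115] F [-1.2  0.7 -2.1] op 24.0 gf 30.0
```

View pics/w4.png

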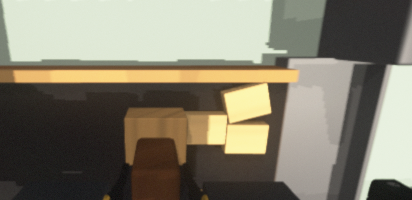

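Run:
```python
from h import *
p,im,T=snap('wrist')
for n,z,u,v in [('chipA tl',.044,321,152),('A tr',.044,368,144),('A bl',.044,330,183),('A br',.044,371,172),('B tl',.044,326,184),('B bl',.044,326,213),('rim inner',.042,330,141),('rim end',.042,398,140),('blk tr',.062,284,168),('trayedge',.032,376,180)]: print(n,ray(im,T,u,v,z).round(4))
```

```text
chipA tl [ 0.4836 -0.1733  0.044 ]
A tr [ 0.479  -0.1421  0.044 ]
A bl [ 0.5055 -0.166   0.044 ]
A br [ 0.4984 -0.1382  0.044 ]
B tl [ 0.5061 -0.1688  0.044 ]
B bl [ 0.528  -0.1677  0.044 ]
rim inner [ 0.4766 -0.1671  0.042 ]
rim end [ 0.4772 -0.1214  0.042 ]
blk tr [ 0.4898 -0.2     0.062 ]
trayedge [ 0.5076 -0.1288  0.032 ]
```

>>> carry_out --commands '[{"translation":[-0.05,0.2,0],"rotation":[0,0,0]},{"translation":[-0.04,0.2,0],"rotation":[0,0,0]},{"translation":[0.007,0.2,0],"rotation":[0,0,0]},{"translation":[0.007,0.2,0],"rotation":[0,0,0]},{"translation":[0.007,0.2,0],"rotation":[0,0,0]}]'

```text
time_s: 8.57
position: [0.5327, -0.1726, 0.0696]
tcp_rot: [3.141, -0.0, 3.114]
wrist_force: [-0.1, 0.2, -3.2]
opening: 0.272
gripper_force: 30.0
```

>>> carry_out --commands '[{"translation":[0.007,0.2,0],"rotation":[0,0,0]},{"translation":[0.007,0.2,0],"rotation":[0,0,0]},{"translation":[0.007,0.2,0],"rotation":[0,0,0]},{"translation":[0.007,0.2,0],"rotation":[0,0,0]},{"translation":[0.007,0.2,0],"rotation":[0,0,0]}]'

```text
time_s: 8.98
position: [0.5355, -0.1235, 0.071]
tcp_rot: [-3.14, 0.002, 3.115]
wrist_force: [-3.2, -0.5, 9.3]
opening: 0.272
gripper_force: 30.0
```

>>> carry_out --commands '[{"translation":[0,0,0],"rotation":[0,0,0]},{"translation":[0,0,0],"rotation":[0,0,0]},{"translation":[0,0,0],"rotation":[0,0,0]}]'

```text
time_s: 9.23
position: [0.5351, -0.1228, 0.0711]
tcp_rot: [-3.141, 0.001, 3.115]
wrist_force: [-2.8, 0.3, 7.2]
opening: 0.275
gripper_force: 30.0
```

Run:
```python
from h import *
st();p,im,T=snap('wrist');q,_,_=snap('scene');r,_,_=snap('top')
a=p[60:260,130:480,::-1]; b=cv2.resize(q[150:270,150:290,::-1],(350,300)); c=cv2.resize(r[170:260,220:325,::-1],(350,300))
cv2.imwrite('pics/w5.png',np.hstack([b,cv2.copyMakeBorder(a,0,100,0,0,0),]))
```

```text
t 9.23 pos [ 0.5351 -0.1228  0.0711] rot [-3.141e+00  1.000e-03  3.115e+00] F [-2.8  0.3  7.2] op 23.9 gf 30.0
```

View pics/w5.png

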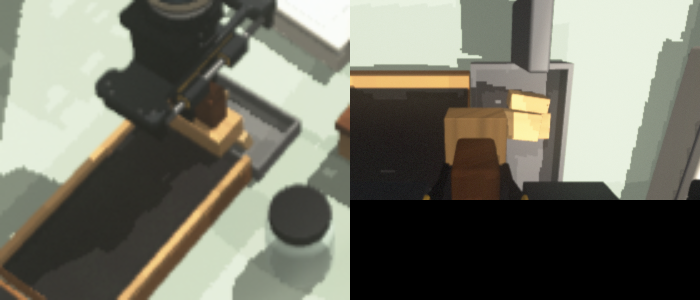

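The board behind the scraper is clear, and two or three chips are visible in or over the tray. The upward force suggests one is under the scraper, so I lift, back off and look.

>>> carry_out --commands '[{"translation":[0,0,0.3],"rotation":[0,0,0]},{"translation":[0,0,0.4],"rotation":[0,0,0]},{"translation":[0,0,0.5],"rotation":[0,0,0]},{"translation":[0,-0.5,0.3],"rotation":[0,0,0]},{"translation":[0,-0.7,0],"rotation":[0,0,0]}]'

```text
time_s: 9.8
position: [0.5362, -0.1816, 0.1479]
tcp_rot: [-3.14, 0.005, 3.119]
wrist_force: [-0.0, -1.0, -2.1]
opening: 0.272
gripper_force: 30.0
```

>>> carry_out --commands '[{"translation":[0,-0.7,0],"rotation":[0,0,0]},{"translation":[0,-0.6,0],"rotation":[0,0,0]},{"translation":[0,0,0],"rotation":[0,0,0]}]'

```text
time_s: 10.05
position: [0.5362, -0.2549, 0.1453]
tcp_rot: [-3.136, 0.004, 3.111]
wrist_force: [0.7, 0.2, -1.6]
opening: 0.272
gripper_force: 30.0
```

Run:
```python
from h import *
st();p,im,T=snap('wrist');q,_,_=snap('scene');r,_,_=snap('top')
a=p[60:260,130:480,::-1]; b=cv2.resize(q[150:270,150:290,::-1],(350,300)); c=cv2.resize(r[180:260,220:325,::-1],(400,300),interpolation=2)
cv2.imwrite('pics/w6.png',np.hstack([b,c]))
```

```text
t 10.05 pos [ 0.5362 -0.2549  0.1453] rot [-3.136  0.004  3.111] F [ 0.7  0.2 -1.6] op 23.7 gf 30.0
```

View pics/w6.png

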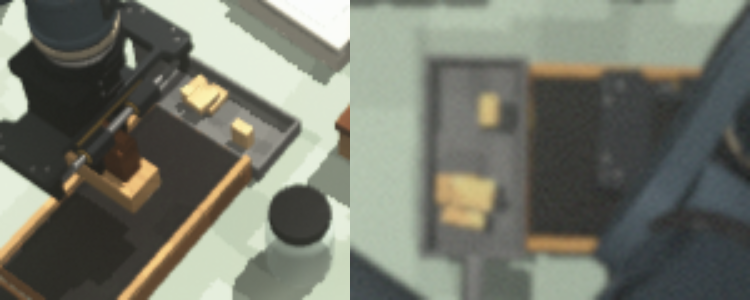

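All four offcuts are in the tray: three in a pile at crop (465,200) and one at (490,110). Now the scraper goes back.

>>> carry_out --commands '[{"translation":[0.05,-0.7,0],"rotation":[0,0,0]},{"translation":[0.05,-0.7,0],"rotation":[0,0,0]},{"translation":[0.05,-0.7,0],"rotation":[0,0,0]},{"translation":[0,-0.7,0],"rotation":[0,0,-0.002]},{"translation":[0,-0.6,0],"rotation":[0,0,0]}]'

```text
time_s: 10.62
position: [0.5426, -0.4184, 0.1442]
tcp_rot: [3.141, -0.001, 3.11]
wrist_force: [-0.0, 0.2, -2.3]
opening: 0.275
gripper_force: 30.0
```

>>> carry_out --commands '[{"translation":[0,0,-0.4],"rotation":[0,0,0]},{"translation":[0,0,-0.4],"rotation":[0,0,0]},{"translation":[0,0,-0.4],"rotation":[0,0,0]},{"translation":[0,0,-0.2],"rotation":[0,0,0]},{"translation":[0,0,0],"rotation":[0,0,0]}]'

```text
time_s: 11.03
position: [0.5407, -0.4148, 0.0711]
tcp_rot: [3.136, -0.006, 3.11]
wrist_force: [-0.8, 0.1, -3.0]
opening: 0.278
gripper_force: 30.0
```

>>> carry_out --commands '[{"translation":[0,0,-0.06],"rotation":[0,0,0]},{"translation":[0,0,-0.04],"rotation":[0,0,0]},{"translation":[0,0,0],"rotation":[0,0,0]},{"translation":[0,0,0],"rotation":[0,0,0]},{"translation":[0,0,0],"rotation":[0,0,0]}]'

```text
time_s: 11.45
position: [0.5426, -0.419, 0.0706]
tcp_rot: [-3.14, 0.001, 3.108]
wrist_force: [0.3, -0.7, -1.9]
opening: 0.277
gripper_force: 30.0
```

>>> carry_out --commands '[{"translation":[0,0,-0.03],"rotation":[0,0,0]},{"translation":[0,0,0],"rotation":[0,0,0]},{"translation":[0,0,0],"rotation":[0,0,0]},{"translation":[0,0,0],"rotation":[0,0,0]}]'

```text
time_s: 11.78
position: [0.5422, -0.4188, 0.0684]
tcp_rot: [-3.141, 0.0, 3.108]
wrist_force: [-0.5, -0.1, -0.8]
opening: 0.269
gripper_force: 30.0
```

>>> carry_out --commands '[{"translation":[0,0,-0.02],"rotation":[0,0,0]},{"translation":[0,0,0],"rotation":[0,0,0]},{"translation":[0,0,0],"rotation":[0,0,0]},{"translation":[0,0,0],"rotation":[0,0,0]}]'

```text
time_s: 12.12
position: [0.5422, -0.4188, 0.0683]
tcp_rot: [-3.141, 0.0, 3.108]
wrist_force: [-1.4, 1.3, 5.6]
opening: 0.274
gripper_force: 30.0
```

Run:
```python
from h import *
p,im,T=snap('scene');st();cv2.imwrite('pics/s7.png',cv2.resize(p[220:330,100:280,::-1],None,fx=4,fy=4,interpolation=2))
```

```text
t 12.17 pos [ 0.5422 -0.4188  0.0683] rot [-3.141  0.     3.108] F [-2.2  1.4  5.6] op 23.8 gf 30.0
```

>>> carry_out --commands '[{"translation":[0,0,0],"rotation":[0,0,0]},{"translation":[0,0,0],"rotation":[0,0,0]},{"translation":[0,0,0],"rotation":[0,0,0]},{"translation":[0,0,0],"rotation":[0,0,0]},{"translation":[0,0,0],"rotation":[0,0,0]}]' --fingers 70

```text
time_s: 12.58
position: [0.5422, -0.4186, 0.0668]
tcp_rot: [3.142, -0.0, 3.108]
wrist_force: [0.6, -0.6, -0.2]
opening: 0.566
gripper_force: 0.0
```

>>> carry_out --commands '[{"translation":[0,0,0],"rotation":[0,0,0]},{"translation":[0,0,0.2],"rotation":[0,0,0]},{"translation":[0,0,0.6],"rotation":[0,0,0]},{"translation":[0,0,0.7],"rotation":[0,0,0]},{"translation":[0,0,0.7],"rotation":[0,0,0]}]'

```text
time_s: 13.0
position: [0.5417, -0.4182, 0.178]
tcp_rot: [3.14, -0.001, 3.108]
wrist_force: [0.8, -1.2, 0.3]
opening: 0.799
gripper_force: 0.0
```

>>> carry_out --commands '[{"translation":[-0.2,0.7,0.7],"rotation":[0,0,0]},{"translation":[-0.2,0.7,0],"rotation":[0,0,0]},{"translation":[-0.2,0.7,0],"rotation":[0,0,0]},{"translation":[0,0,0],"rotation":[0,0,0]}]'

```text
time_s: 13.33
position: [0.5105, -0.3119, 0.2067]
tcp_rot: [3.135, -0.005, 3.111]
wrist_force: [-0.0, 0.1, -2.7]
opening: 0.805
gripper_force: 0.0
```

```bash
cat >> h.py <<'E'
def rect(im,T,mask,win,z,n=''):
    m=np.zeros(mask.shape,np.uint8);a,b,c,d=[int(x) for x in win];m[b:d,a:c]=mask[b:d,a:c]*255
    m=cv2.morphologyEx(m,cv2.MORPH_OPEN,np.ones((3,3)))
    cs,_=cv2.findContours(m,cv2.RETR_EXTERNAL,cv2.CHAIN_APPROX_NONE)
    if not cs: print(n,'none');return
    c=max(cs,key=cv2.contourArea); W=np.array([ray(im,T,u,v,z)[:2] for u,v in c[:,0]+0.0],np.float32)
    (cx,cy),(w,h),a=cv2.minAreaRect(W*1000)
    if w<h: w,h,a=h,w,a+90
    a=(a+90)%180-90; print(n,'c',round(cx),round(cy),'size',round(w),round(h),'ang',round(a,1)); return cx,cy,w,h,a,c
def lids():
    p,im,T=snap('top'); hsv=cv2.cvtColor(p,cv2.COLOR_RGB2HSV)
    m=(p.min(2)>165)&(hsv[...,1]<28)
    k=cv2.morphologyEx((m*255).astype(np.uint8),cv2.MORPH_OPEN,np.ones((9,9)))
    cs,_=cv2.findContours(k,cv2.RETR_EXTERNAL,cv2.CHAIN_APPROX_NONE)
    for c in cs:
        if cv2.contourArea(c)<500: continue
        x,y,w,h=cv2.boundingRect(c)
        if y<100: continue
        r=rect(im,T,m,(x-2,y-2,x+w+2,y+h+2),.046,'lid'); 
        if r: a=np.radians(r[4]); print('   fin',round(r[0]-98*np.cos(a)),round(r[1]-98*np.sin(a)))
    return p,im,T
E
python3 - <<'E'
from h import *
st(); p,im,T=lids()
p2,im2,T2=snap('wrist'); 
cv2.imwrite('pics/w8.png',np.hstack([p2[40:340,::1,::-1][:, :480],cv2.resize(p[175:260,220:400,::-1],(320,300))]))
E
```

```text
t 13.33 pos [ 0.5105 -0.3119  0.2067] rot [ 3.135 -0.005  3.111] F [-0.   0.1 -2.7] op 70.0 gf 0.0
lid c 516 212 size 126 76 ang -8.1
   fin 419 226
lid c 531 352 size 165 93 ang 3.2
   fin 434 346
lid c 534 91 size 160 96 ang -6.3
   fin 437 102
```

View pics/w8.png

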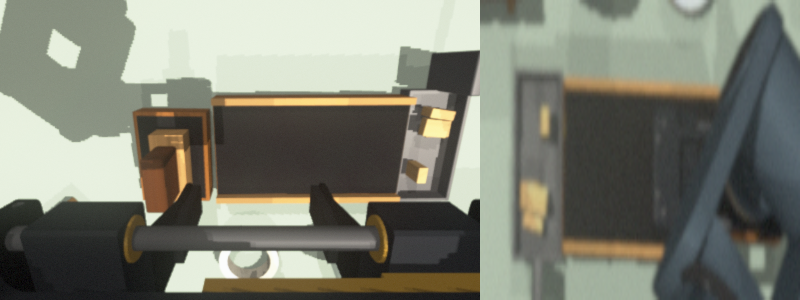

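Scraper stands on its stand at (160,165); the tray holds all the chips, with its fin at the right edge. Next I grip the tray fin.

>>> carry_out --commands '[{"translation":[-0.19,0.66,0],"rotation":[0,0,0]},{"translation":[-0.19,0.66,0],"rotation":[0,0,0]},{"translation":[-0.19,0.66,0],"rotation":[0,0,0]},{"translation":[-0.19,0.66,0],"rotation":[0,0,0]},{"translation":[-0.19,0.66,0],"rotation":[0,0,0]}]'

```text
time_s: 13.85
position: [0.4671, -0.1551, 0.2063]
tcp_rot: [-3.14, 0.002, 3.106]
wrist_force: [0.5, 0.1, 0.3]
opening: 0.808
gripper_force: 0.0
```

>>> carry_out --commands '[{"translation":[-0.19,0.65,0],"rotation":[0,0,0]},{"translation":[-0.18,0.65,0],"rotation":[0,0,0]},{"translation":[0,0,0],"rotation":[0,0,0]},{"translation":[0,0,0],"rotation":[0,0,0]}]'

```text
time_s: 14.18
position: [0.4486, -0.0895, 0.2064]
tcp_rot: [-3.141, 0.001, 3.11]
wrist_force: [1.0, 0.1, -0.3]
opening: 0.803
gripper_force: 0.0
```

Run:
```python
from h import *
st();p,im,T=snap('wrist','w9.png')
for P in [(.424,-.084,.08),(.468,-.084,.08)]: print(proj(im,T,P))
```

```text
t 14.18 pos [ 0.4486 -0.0895  0.2064] rot [-3.141e+00  1.000e-03  3.110e+00] F [ 1.   0.1 -0.3] op 69.9 gf 0.0
(np.float64(259.44055630335885), np.float64(162.5791840080536))
(np.float64(260.52958356765583), np.float64(201.9820102058734))
```

View pics/w9.png

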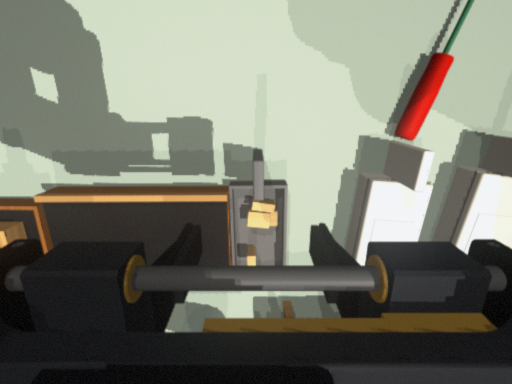

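The tray fin is at (258,160–197), as predicted. Case2's fin is at (388–430, 140–185), with a screwdriver end near (408,135).

>>> carry_out --commands '[{"translation":[-0.02,0.06,-0.7],"rotation":[0,0,0]},{"translation":[0,0,-0.7],"rotation":[0,0,0]},{"translation":[0,0,-0.7],"rotation":[0,0,0]},{"translation":[0,0,-0.6],"rotation":[0,0,0]},{"translation":[0,0,-0.6],"rotation":[0,0,0]}]'

```text
time_s: 14.65
position: [0.449, -0.0892, 0.0392]
tcp_rot: [-3.14, 0.003, 3.106]
wrist_force: [1.6, -0.1, -0.4]
opening: 0.803
gripper_force: 0.0
```

>>> carry_out --commands '[{"translation":[0,0,0],"rotation":[0,0,0]},{"translation":[0,0,0],"rotation":[0,0,0]},{"translation":[0,0,0],"rotation":[0,0,0]},{"translation":[0,0,0],"rotation":[0,0,0]},{"translation":[0,0,0],"rotation":[0,0,0]}]' --fingers 0

```text
time_s: 15.07
position: [0.4484, -0.0876, 0.0428]
tcp_rot: [-3.14, 0.004, 3.108]
wrist_force: [-0.7, -0.2, 0.0]
opening: 0.512
gripper_force: 0.0
```

>>> carry_out --commands '[{"translation":[0,0,0],"rotation":[0,0,0]},{"translation":[0,0,0],"rotation":[0,0,0]},{"translation":[0,0,0],"rotation":[0,0,0]},{"translation":[0,0,0],"rotation":[0,0,0]},{"translation":[0,0,0],"rotation":[0,0,0]}]'

```text
time_s: 15.48
position: [0.447, -0.0866, 0.0412]
tcp_rot: [-3.141, 0.0, 3.108]
wrist_force: [1.8, 2.6, 6.1]
opening: 0.139
gripper_force: 30.0
```

>>> carry_out --commands '[{"translation":[0,0,0],"rotation":[0,0,0]},{"translation":[0,0,0],"rotation":[0,0,0]},{"translation":[0,0,0],"rotation":[0,0,0]},{"translation":[0,0,0],"rotation":[0,0,0]},{"translation":[0,0,0],"rotation":[0,0,0]}]'

```text
time_s: 15.9
position: [0.447, -0.0866, 0.0412]
tcp_rot: [3.142, 0.0, 3.108]
wrist_force: [-0.0, 1.5, 5.7]
opening: 0.138
gripper_force: 30.0
```

Run:
```python
from h import *
st()
p,im,T=snap('top'); hsv=cv2.cvtColor(p,cv2.COLOR_RGB2HSV).astype(int); S=1.5625
r=rect(im,T,(hsv[...,1]>80)&(hsv[...,2]<150)&((hsv[...,0]<16)|(hsv[...,0]>170)),(60,115,255,180),.075,'riser')
print(cv2.boundingRect(r[5]))
for n,(u,v) in dict(rl=(112,272),rr=(379,275),fl=(115,187),fr=(380,187)).items(): print(n,ray(im,T,u/S,v/S,.075).round(4))
# riser front edge: per column lowest brown px
m=(hsv[...,1]>80)&((hsv[...,0]<16)|(hsv[...,0]>170))
for u in range(80,240,15): 
    v=np.where(m[140:190,u])[0]+140; print(u,v.max(),p[v.max()-8:v.max()+3,u].sum(1))
```

```text
t 15.9 pos [ 0.447  -0.0866  0.0412] rot [3.142 0.    3.108] F [-0.   1.5  5.7] op 12.0 gf 30.0
riser c 740 169 size 459 150 ang -89.7
(71, 120, 172, 55)
rl [0.6631 0.3943 0.075 ]
rr [ 0.6603 -0.062   0.075 ]
fl [0.8136 0.3974 0.075 ]
fr [ 0.8175 -0.0636  0.075 ]
80 173 [243 251 240 257 250 251 246 244 205 191 228]
95 173 [229 232 241 236 252 237 245 233 232 245 271]
110 173 [199 216 221 229 225 230 220 222 199 201 222]
125 173 [201 207 200 208 217 213 214 205 183 193 206]
140 173 [220 208 222 212 219 222 225 215 202 200 227]
155 173 [219 228 225 230 241 243 251 248 231 228 264]
170 173 [230 230 231 227 241 244 258 248 227 234 269]
185 173 [220 220 227 223 226 222 242 226 235 230 271]
200 173 [222 219 215 225 235 228 229 225 212 208 208]
215 173 [216 219 232 226 227 245 244 244 222 231 265]
230 173 [230 235 240 220 237 234 223 234 215 213 231]
```

>>> carry_out --commands '[{"translation":[0,0,0],"rotation":[0,0,0]},{"translation":[0,0,0],"rotation":[0,0,0]},{"translation":[0,0,0],"rotation":[0,0,0]},{"translation":[0,0,0],"rotation":[0,0,0]},{"translation":[0,0,0],"rotation":[0,0,0]}]' --fingers 70

```text
time_s: 16.37
position: [0.4468, -0.0867, 0.0408]
tcp_rot: [3.141, -0.0, 3.108]
wrist_force: [-0.7, 0.5, -0.1]
opening: 0.427
gripper_force: 0.0
```

>>> carry_out --commands '[{"translation":[0,0,0.7],"rotation":[0,0,0]},{"translation":[0,0,0.7],"rotation":[0,0,0]},{"translation":[0,0,0.7],"rotation":[0,0,0]},{"translation":[0,0.7,0.6],"rotation":[0,0,-0.011]},{"translation":[0,0.7,0.6],"rotation":[0,0,-0.0107]}]'

```text
time_s: 16.78
position: [0.4474, -0.024, 0.2018]
tcp_rot: [-3.141, 0.002, 3.034]
wrist_force: [1.2, 0.7, -1.0]
opening: 0.771
gripper_force: 0.0
```

>>> carry_out --commands '[{"translation":[0,0.7,0],"rotation":[0,0,0]},{"translation":[0,0.7,0],"rotation":[0,0,0]},{"translation":[-0.1,0.7,0],"rotation":[0,0,0]},{"translation":[0,0,0],"rotation":[0,0,0]},{"translation":[0,0,0],"rotation":[0,0,0]}]'

```text
time_s: 17.2
position: [0.441, 0.0831, 0.2001]
tcp_rot: [-3.141, -0.001, 3.044]
wrist_force: [-0.1, 0.1, -0.1]
opening: 0.804
gripper_force: 0.0
```

Run:
```python
from h import *
st();p,im,T=snap('wrist','w10.png')
print(T[:3,3].round(3))
for P in [(.424,.09,.08),(.468,.09,.08)]: print(proj(im,T,P))
```

```text
t 17.2 pos [0.441  0.0831 0.2001] rot [-3.141e+00 -1.000e-03  3.044e+00] F [-0.1  0.1 -0.1] op 69.9 gf 0.0
[0.356 0.092 0.361]
(np.float64(260.0351273241061), np.float64(170.86890642722724))
(np.float64(263.785840357148), np.float64(210.25948950434628))
```

View pics/w10.png

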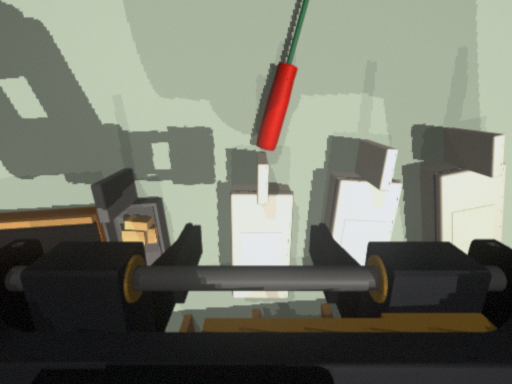

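Case2's fin sits centred at (263,160–200), matching the prediction. The other fins are at (378,165) and (475,150), and the screwdriver lies in front of the fin, clear of it.

>>> carry_out --commands '[{"translation":[-0.03,0.08,-0.7],"rotation":[0,0,0]},{"translation":[0,0,-0.7],"rotation":[0,0,0]},{"translation":[0,0,-0.7],"rotation":[0,0,0]},{"translation":[0,0,-0.6],"rotation":[0,0,0]},{"translation":[0,0,-0.5],"rotation":[0,0,0]}]'

```text
time_s: 17.67
position: [0.4403, 0.0839, 0.0381]
tcp_rot: [-3.141, -0.001, 3.037]
wrist_force: [0.2, -1.3, 0.0]
opening: 0.803
gripper_force: 0.0
```

>>> carry_out --commands '[{"translation":[0,0,0],"rotation":[0,0,0]},{"translation":[0,0,0],"rotation":[0,0,0]},{"translation":[0,0,0],"rotation":[0,0,0]},{"translation":[0,0,0],"rotation":[0,0,0]},{"translation":[0,0,0],"rotation":[0,0,0]}]' --fingers 0

```text
time_s: 18.08
position: [0.4417, 0.0853, 0.0417]
tcp_rot: [3.141, 0.004, 3.04]
wrist_force: [0.3, -0.6, -0.3]
opening: 0.513
gripper_force: 0.0
```

>>> carry_out --commands '[{"translation":[0,0,0],"rotation":[0,0,0]},{"translation":[0,0,0],"rotation":[0,0,0]},{"translation":[0,0,0],"rotation":[0,0,0]},{"translation":[0,0,0],"rotation":[0,0,0]},{"translation":[0,0,0],"rotation":[0,0,0]}]'

```text
time_s: 18.5
position: [0.4405, 0.0859, 0.0404]
tcp_rot: [3.141, 0.0, 3.04]
wrist_force: [1.2, 4.6, 5.7]
opening: 0.138
gripper_force: 29.9
```

>>> carry_out --commands '[{"translation":[0,0,0],"rotation":[0,0,0]},{"translation":[0,0,0],"rotation":[0,0,0]},{"translation":[0,0,0],"rotation":[0,0,0]}]'

```text
time_s: 18.75
position: [0.4406, 0.0858, 0.0404]
tcp_rot: [3.141, 0.001, 3.04]
wrist_force: [-0.4, 3.0, 4.9]
opening: 0.136
gripper_force: 29.8
```

>>> carry_out --commands '[{"translation":[0,0.12,0],"rotation":[0,0,0.0065]},{"translation":[0,0.12,0],"rotation":[0,0,0.0065]},{"translation":[0,0.12,0],"rotation":[0,0,0.0065]},{"translation":[0,0.1,0],"rotation":[0,0,0.0065]},{"translation":[0,0.08,0],"rotation":[0,0,0.0065]}]'

```text
time_s: 19.17
position: [0.4414, 0.1124, 0.0404]
tcp_rot: [-3.141, 0.002, -3.139]
wrist_force: [1.9, -5.2, 4.7]
opening: 0.135
gripper_force: 30.0
```

>>> carry_out --commands '[{"translation":[0.2,0,0],"rotation":[0,0,0]},{"translation":[0.2,0,0],"rotation":[0,0,0]},{"translation":[0.2,0,0],"rotation":[0,0,0]},{"translation":[0,0,0],"rotation":[0,0,0]},{"translation":[0,0,0],"rotation":[0,0,0]}]'

```text
time_s: 19.58
position: [0.464, 0.1132, 0.0399]
tcp_rot: [3.141, -0.013, -3.14]
wrist_force: [-5.8, -0.1, 11.2]
opening: 0.133
gripper_force: 30.0
```

```bash
cat >> h.py <<'E'
def redge():
    p,im,T=snap('wrist'); hsv=cv2.cvtColor(p,cv2.COLOR_RGB2HSV).astype(int)
    return p,im,T,hsv
E
python3 - <<'E'
from h import *
st(); p,im,T=lids()
E
```

```text
t 19.58 pos [0.464  0.1132 0.0399] rot [ 3.141 -0.013 -3.14 ] F [-5.8 -0.1 11.2] op 11.6 gf 30.0
lid c 530 353 size 156 95 ang 3.2
   fin 432 348
```

>>> carry_out --commands '[{"translation":[0.25,0,0],"rotation":[0,0,0]},{"translation":[0.25,0,0],"rotation":[0,0,0]},{"translation":[0.25,0,0],"rotation":[0,0,0]},{"translation":[0.25,0,0],"rotation":[0,0,0]},{"translation":[0.25,0,0],"rotation":[0,0,0]}]'

```text
time_s: 20.05
position: [0.5215, 0.1135, 0.0397]
tcp_rot: [3.141, -0.025, -3.14]
wrist_force: [-14.4, -0.1, 18.0]
opening: 0.136
gripper_force: 30.0
```

>>> carry_out --commands '[{"translation":[0.25,0,0],"rotation":[0,0,0]},{"translation":[0.25,0,0],"rotation":[0,0,0]},{"translation":[0.25,0,0],"rotation":[0,0,0]},{"translation":[0.25,0,0],"rotation":[0,0,0]},{"translation":[0.25,0,0],"rotation":[0,0,0]}]'

```text
time_s: 20.47
position: [0.5856, 0.1136, 0.0398]
tcp_rot: [3.141, -0.022, -3.14]
wrist_force: [-12.2, -0.1, 15.9]
opening: 0.133
gripper_force: 30.0
```

>>> carry_out --commands '[{"translation":[0.2,0,0],"rotation":[0,0,0]},{"translation":[0.2,0,0],"rotation":[0,0,0]},{"translation":[0.1,0,0],"rotation":[0,0,0]},{"translation":[0,0,0],"rotation":[0,0,0]}]'

```text
time_s: 20.8
position: [0.6156, 0.1134, 0.0398]
tcp_rot: [3.141, -0.012, -3.14]
wrist_force: [-6.8, 0.1, 7.8]
opening: 0.135
gripper_force: 30.0
```

>>> carry_out --commands '[{"translation":[0.08,0,0],"rotation":[0,0,0]},{"translation":[0.08,0,0],"rotation":[0,0,0]},{"translation":[0.08,0,0],"rotation":[0,0,0]},{"translation":[0,0,0],"rotation":[0,0,0]},{"translation":[0,0,0],"rotation":[0,0,0]}]'

```text
time_s: 21.22
position: [0.6271, 0.1134, 0.0398]
tcp_rot: [3.141, -0.012, -3.14]
wrist_force: [-6.6, 0.4, 9.4]
opening: 0.138
gripper_force: 30.0
```

>>> carry_out --commands '[{"translation":[0.08,0,0],"rotation":[0,0,0]},{"translation":[0.06,0,0],"rotation":[0,0,0]},{"translation":[0,0,0],"rotation":[0,0,0]},{"translation":[0,0,0],"rotation":[0,0,0]}]'

```text
time_s: 21.55
position: [0.6296, 0.1135, 0.0397]
tcp_rot: [3.142, -0.021, -3.139]
wrist_force: [-15.1, -0.2, 15.5]
opening: 0.139
gripper_force: 30.0
```

>>> carry_out --commands '[{"translation":[0.08,0,0],"rotation":[0,0,0]},{"translation":[0.06,0,0],"rotation":[0,0,0]},{"translation":[0,0,0],"rotation":[0,0,0]},{"translation":[0,0,0],"rotation":[0,0,0]}]'

```text
time_s: 21.88
position: [0.6304, 0.1135, 0.0392]
tcp_rot: [-3.141, -0.035, -3.139]
wrist_force: [-24.2, -1.0, 22.5]
opening: 0.13
gripper_force: 30.0
```

>>> carry_out --commands '[{"translation":[-0.1,0,0],"rotation":[0,0,0]},{"translation":[0,0,0],"rotation":[0,0,0]},{"translation":[0,0,0],"rotation":[0,0,0]},{"translation":[0,0,0],"rotation":[0,0,0]},{"translation":[0,0,0],"rotation":[0,0,0]}]' --fingers 70

```text
time_s: 22.3
position: [0.6392, 0.1126, 0.0389]
tcp_rot: [-3.141, -0.006, -3.141]
wrist_force: [-5.2, -0.9, 0.3]
opening: 0.428
gripper_force: 2.7
```

>>> carry_out --commands '[{"translation":[0,0,0.5],"rotation":[0,0,0]},{"translation":[0,0,0.7],"rotation":[0,0,0]},{"translation":[0,0,0.7],"rotation":[0,0,0]},{"translation":[0,0,0.7],"rotation":[0,0,0]},{"translation":[0,0,0.6],"rotation":[0,0,0]}]'

```text
time_s: 22.72
position: [0.6442, 0.1125, 0.2031]
tcp_rot: [3.141, 0.007, -3.141]
wrist_force: [0.9, -0.4, 0.3]
opening: 0.776
gripper_force: 0.0
```

>>> carry_out --commands '[{"translation":[-0.55,-0.57,0],"rotation":[0,0,-0.002]},{"translation":[-0.55,-0.57,0],"rotation":[0,0,-0.002]},{"translation":[-0.55,-0.57,0],"rotation":[0,0,-0.002]},{"translation":[-0.54,-0.57,0],"rotation":[0,0,-0.002]},{"translation":[-0.54,-0.57,0],"rotation":[0,0,-0.002]}]'

```text
time_s: 23.13
position: [0.5059, -0.0315, 0.2008]
tcp_rot: [-3.14, 0.005, 3.111]
wrist_force: [0.7, -1.0, 0.1]
opening: 0.804
gripper_force: 0.0
```

>>> carry_out --commands '[{"translation":[-0.53,-0.57,0],"rotation":[0,0,0]},{"translation":[-0.53,-0.57,0],"rotation":[0,0,0]},{"translation":[0,0,0],"rotation":[0,0,0]},{"translation":[0,0,0],"rotation":[0,0,0]}]'

```text
time_s: 23.47
position: [0.4529, -0.0891, 0.2008]
tcp_rot: [-3.14, 0.004, 3.106]
wrist_force: [0.7, -0.3, -0.2]
opening: 0.807
gripper_force: 0.0
```

Run:
```python
from h import *
s=st();p,im,T=snap('wrist','w11.png')
for P in [(.424,-.086,.08),(.468,-.086,.08)]: print(proj(im,T,P))
g=p.astype(int)
# dark grey neutral pixels by row around fin
for v in range(150,205,8): print(v,[ (u,int(g[v,u].sum()/3)) for u in range(236,290,4)])
p,im,T=snap('top','t11.png')
for v in (196,206,216,226,236,244,250): print(v,[(u,int(p[v,u].mean())) for u in range(228,276,4)])
```

```text
t 23.47 pos [ 0.4529 -0.0891  0.2008] rot [-3.14   0.004  3.106] F [ 0.7 -0.3 -0.2] op 70.2 gf 0.0
(np.float64(256.98845985168856), np.float64(159.3832787089446))
(np.float64(258.38716284286335), np.float64(199.78748962121355))
150 [(236, 120), (240, 117), (244, 120), (248, 122), (252, 111), (256, 68), (260, 70), (264, 205), (268, 208), (272, 208), (276, 208), (280, 208), (284, 208), (288, 207)]
158 [(236, 108), (240, 113), (244, 111), (248, 108), (252, 91), (256, 117), (260, 120), (264, 168), (268, 195), (272, 199), (276, 198), (280, 197), (284, 194), (288, 208)]
166 [(236, 106), (240, 106), (244, 107), (248, 108), (252, 92), (256, 130), (260, 136), (264, 156), (268, 190), (272, 195), (276, 192), (280, 194), (284, 195), (288, 207)]
174 [(236, 105), (240, 107), (244, 105), (248, 107), (252, 94), (256, 129), (260, 138), (264, 162), (268, 168), (272, 192), (276, 194), (280, 194), (284, 193), (288, 205)]
182 [(236, 70), (240, 68), (244, 71), (248, 70), (252, 76), (256, 130), (260, 135), (264, 74), (268, 67), (272, 74), (276, 80), (280, 81), (284, 82), (288, 202)]
190 [(236, 113), (240, 
[... 593 characters left out ...]
 54)]
216 [(228, 168), (232, 171), (236, 163), (240, 90), (244, 75), (248, 70), (252, 99), (256, 102), (260, 99), (264, 86), (268, 56), (272, 51)]
226 [(228, 169), (232, 160), (236, 83), (240, 85), (244, 82), (248, 87), (252, 78), (256, 75), (260, 70), (264, 67), (268, 56), (272, 54)]
236 [(228, 60), (232, 86), (236, 80), (240, 80), (244, 67), (248, 93), (252, 91), (256, 91), (260, 86), (264, 84), (268, 81), (272, 79)]
244 [(228, 83), (232, 81), (236, 83), (240, 64), (244, 67), (248, 101), (252, 101), (256, 101), (260, 96), (264, 94), (268, 92), (272, 87)]
250 [(228, 83), (232, 78), (236, 62), (240, 58), (244, 65), (248, 89), (252, 90), (256, 91), (260, 95), (264, 100), (268, 95), (272, 96)]
```

>>> carry_out --commands '[{"translation":[-0.1,0.04,-0.7],"rotation":[0,0,0]},{"translation":[-0.06,0,-0.7],"rotation":[0,0,0]},{"translation":[0,0,-0.7],"rotation":[0,0,0]},{"translation":[0,0,-0.6],"rotation":[0,0,0]},{"translation":[0,0,-0.5],"rotation":[0,0,0]}]'

```text
time_s: 23.98
position: [0.4455, -0.0839, 0.038]
tcp_rot: [-3.141, 0.001, 3.113]
wrist_force: [0.4, -0.7, 1.4]
opening: 0.805
gripper_force: 0.0
```

>>> carry_out --commands '[{"translation":[0,0,0],"rotation":[0,0,0]},{"translation":[0,0,0],"rotation":[0,0,0]},{"translation":[0,0,0],"rotation":[0,0,0]},{"translation":[0,0,0],"rotation":[0,0,0]},{"translation":[0,0,0],"rotation":[0,0,0]}]' --fingers 0

```text
time_s: 24.4
position: [0.4453, -0.0852, 0.0417]
tcp_rot: [-3.14, 0.004, 3.111]
wrist_force: [-0.2, -0.0, 0.4]
opening: 0.513
gripper_force: 0.0
```

>>> carry_out --commands '[{"translation":[0,0,0],"rotation":[0,0,0]},{"translation":[0,0,0],"rotation":[0,0,0]},{"translation":[0,0,0],"rotation":[0,0,0]},{"translation":[0,0,0],"rotation":[0,0,0]},{"translation":[0,0,0],"rotation":[0,0,0]}]'

```text
time_s: 24.82
position: [0.444, -0.0852, 0.0404]
tcp_rot: [-3.141, 0.001, 3.111]
wrist_force: [-0.6, -2.1, 4.8]
opening: 0.139
gripper_force: 30.0
```

>>> carry_out --commands '[{"translation":[0,0,0],"rotation":[0,0,0]},{"translation":[0,0,0],"rotation":[0,0,0]},{"translation":[0,0,0],"rotation":[0,0,0]}]'

```text
time_s: 25.07
position: [0.444, -0.0852, 0.0404]
tcp_rot: [-3.141, 0.0, 3.11]
wrist_force: [-0.7, -1.8, 5.3]
opening: 0.135
gripper_force: 30.0
```

>>> carry_out --commands '[{"translation":[0,0.2,0],"rotation":[0,0,0.002]},{"translation":[0,0.2,0],"rotation":[0,0,0.002]},{"translation":[0,0.2,0],"rotation":[0,0,0.002]},{"translation":[0,0.2,0],"rotation":[0,0,0.002]},{"translation":[0,0.2,0],"rotation":[0,0,0.002]}]'

```text
time_s: 25.48
position: [0.4448, -0.0344, 0.0404]
tcp_rot: [-3.141, 0.002, -3.14]
wrist_force: [0.5, -5.6, 5.2]
opening: 0.135
gripper_force: 30.0
```

>>> carry_out --commands '[{"translation":[0,0.2,0],"rotation":[0,0,0]},{"translation":[0,0.2,0],"rotation":[0,0,0]},{"translation":[0,0.2,0],"rotation":[0,0,0]},{"translation":[0,0.2,0],"rotation":[0,0,0]},{"translation":[0,0,0],"rotation":[0,0,0]}]'

```text
time_s: 25.9
position: [0.4439, 0.0075, 0.0404]
tcp_rot: [3.141, 0.001, -3.139]
wrist_force: [2.5, 4.5, 6.5]
opening: 0.137
gripper_force: 30.0
```

>>> carry_out --commands '[{"translation":[0.2,0,0],"rotation":[0,0,0]},{"translation":[0.2,0,0],"rotation":[0,0,0]},{"translation":[0.2,0,0],"rotation":[0,0,0]},{"translation":[0,0,0],"rotation":[0,0,0]},{"translation":[0,0,0],"rotation":[0,0,0]}]'

```text
time_s: 26.32
position: [0.4662, 0.0081, 0.04]
tcp_rot: [3.138, -0.016, -3.14]
wrist_force: [-7.4, 1.2, 14.5]
opening: 0.138
gripper_force: 30.0
```

Run:
```python
from h import *
s=st();p,im,T=snap('top','t12.png')
tx,ty=s['position'][0]+.098,s['position'][1]
for n,P in dict(fr=(tx+.075,ty-.038,.024),fl=(tx+.075,ty+.038,.024),mouthR=(.665,ty-.048,.06),mouthL=(.665,ty+.048,.06)).items(): print(n,np.round(proj(im,T,P),1))
q=p[165:215,205:275].astype(int); print(q.mean(2).astype(int)[::5,::4])
chip=(p[...,0].astype(int)-p[...,2]>40)&(p[...,0]>150); print('chips px',[(int(u),int(v)) for v,u in zip(*np.where(chip[170:260,200:275]))][::12])
```

```text
t 26.32 pos [0.4662 0.0081 0.04  ] rot [ 3.138 -0.016 -3.14 ] F [-7.4  1.2 14.5] op 12.0 gf 30.0
fr [230.7 186.8]
fl [203.4 186.7]
mouthR [234.3 175.3]
mouthL [199.  175.1]
[[ 66  69  69  77  78  75  74  77  82  82 105 109 106 179 179 182 179 116]
 [ 69  74  77  80  78  80  83  82  82  82 103 106 108 178 178 181 182 126]
 [ 71  73  73  76  87  89  87  88  75  93 103 105 109 179 181 182 178 169]
 [ 82  80 103  84  88  87 111  98 101 107 119 110 110 170 180 182 178 170]
 [148 146 145 143 146 149 148 152 163 175 181 182 180 182 176 167 163 156]
 [ 92  75  92  91  89  91  93  82 154 178 181 179 181 178 178 163 153 152]
 [ 93  79 104 101 108 103 101  85 154 177 179 179 180 179 178 161 156 150]
 [ 85  79 105 106 159  75  97  80 156 178 179 179 179 181 178 149  86  92]
 [ 91  81 106 106 117  68  95  81 155 177 178 179 180 180 178 146  64  60]
 [ 90  88 110 107 110 121 104  91 166 179 176 180 176 177 179 138  63  60]]
chips px [(20, 27), (21, 28), (20, 29), (20, 31), (20, 34), (17, 49), (19, 50), (17, 51), (19, 52)]
```

Run:
```python
from h import *
s=st();p,im,T=snap('top')
g=cv2.GaussianBlur(p,(3,3),0).mean(2)
for v in range(186,252,4):
    r=g[v,200:260]; d=np.diff(r); i=int(np.argmax(d[15:]))+15; j=int(np.argmin(d[:20]))
    z=.024; print(v,'R',200+i+.5,round(d[i],1),ray(im,T,200+i+1,v,z)[:2].round(3),'| min',200+j)
a=cv2.resize(p[160:260,180:280,::-1],(500,500),interpolation=2)
cv2.imwrite('pics/t13.png',a)
```

```text
t 26.37 pos [0.4662 0.0081 0.04  ] rot [ 3.138 -0.016 -3.14 ] F [-7.7 -0.  14.1] op 11.6 gf 30.0
186 R 237.5 6.0 [ 0.642 -0.05 ] | min 204
190 R 235.5 22.7 [ 0.63  -0.045] | min 204
194 R 235.5 24.7 [ 0.619 -0.045] | min 204
198 R 235.5 24.0 [ 0.608 -0.045] | min 204
202 R 235.5 25.0 [ 0.596 -0.045] | min 204
206 R 235.5 25.3 [ 0.585 -0.045] | min 204
210 R 235.5 24.7 [ 0.574 -0.045] | min 204
214 R 235.5 24.7 [ 0.563 -0.045] | min 204
218 R 235.5 23.0 [ 0.552 -0.045] | min 203
222 R 235.5 21.3 [ 0.541 -0.045] | min 204
226 R 235.5 13.7 [ 0.53  -0.045] | min 205
230 R 242.5 27.3 [ 0.519 -0.064] | min 201
234 R 253.5 33.3 [ 0.508 -0.095] | min 203
238 R 253.5 34.7 [ 0.497 -0.095] | min 218
242 R 253.5 20.3 [ 0.486 -0.095] | min 217
246 R 253.5 17.0 [ 0.475 -0.095] | min 200
250 R 253.5 17.0 [ 0.464 -0.095] | min 202
```

View pics/t13.png

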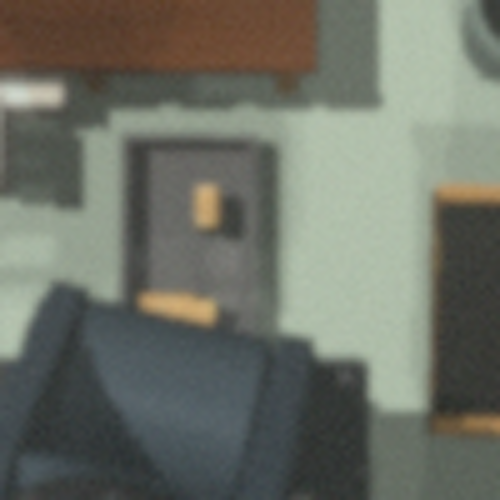

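The tray sits square in front of bay 0. Its walls are at crop u 127–277, and the riser's bay posts are at 97 and 287. So it's aligned, and I push it in.

>>> carry_out --commands '[{"translation":[0.22,0.03,0],"rotation":[0,0,0]},{"translation":[0.22,0,0],"rotation":[0,0,0]},{"translation":[0.22,0,0],"rotation":[0,0,0]},{"translation":[0.22,0,0],"rotation":[0,0,0]},{"translation":[0.22,0,0],"rotation":[0,0,0]}]'

```text
time_s: 26.83
position: [0.5166, 0.0101, 0.04]
tcp_rot: [3.137, -0.026, -3.138]
wrist_force: [-16.7, -0.2, 22.1]
opening: 0.133
gripper_force: 30.0
```

>>> carry_out --commands '[{"translation":[0.22,0,0],"rotation":[0,0,0]},{"translation":[0.22,0,0],"rotation":[0,0,0]},{"translation":[0.22,0,0],"rotation":[0,0,0]},{"translation":[0.22,0,0],"rotation":[0,0,0]},{"translation":[0.22,0,0],"rotation":[0,0,0]}]'

```text
time_s: 27.25
position: [0.573, 0.0097, 0.04]
tcp_rot: [3.138, -0.024, -3.138]
wrist_force: [-15.3, -0.1, 20.5]
opening: 0.139
gripper_force: 30.0
```

>>> carry_out --commands '[{"translation":[0.2,0,0],"rotation":[0,0,0]},{"translation":[0.2,0,0],"rotation":[0,0,0]},{"translation":[0.2,0,0],"rotation":[0,0,0]},{"translation":[0.2,0,0],"rotation":[0,0,0]},{"translation":[0,0,0],"rotation":[0,0,0]}]'

```text
time_s: 27.67
position: [0.6191, 0.009, 0.04]
tcp_rot: [3.139, -0.012, -3.139]
wrist_force: [-5.9, 0.3, 11.9]
opening: 0.135
gripper_force: 30.0
```

>>> carry_out --commands '[{"translation":[0.1,0,0],"rotation":[0,0,0]},{"translation":[0.1,0,0],"rotation":[0,0,0]},{"translation":[0,0,0],"rotation":[0,0,0]},{"translation":[0,0,0],"rotation":[0,0,0]}]'

```text
time_s: 28.0
position: [0.6278, 0.0091, 0.04]
tcp_rot: [3.139, -0.013, -3.139]
wrist_force: [-8.0, 0.1, 12.8]
opening: 0.135
gripper_force: 30.0
```

>>> carry_out --commands '[{"translation":[0.08,0,0],"rotation":[0,0,0]},{"translation":[0.06,0,0],"rotation":[0,0,0]},{"translation":[0,0,0],"rotation":[0,0,0]},{"translation":[0,0,0],"rotation":[0,0,0]}]'

```text
time_s: 28.33
position: [0.628, 0.0091, 0.0397]
tcp_rot: [3.139, -0.028, -3.138]
wrist_force: [-18.9, -1.2, 20.3]
opening: 0.134
gripper_force: 30.0
```

>>> carry_out --commands '[{"translation":[0.06,0,0],"rotation":[0,0,0]},{"translation":[0.04,0,0],"rotation":[0,0,0]},{"translation":[0,0,0],"rotation":[0,0,0]},{"translation":[0,0,0],"rotation":[0,0,0]}]'

```text
time_s: 28.67
position: [0.6287, 0.0091, 0.0394]
tcp_rot: [3.139, -0.038, -3.137]
wrist_force: [-25.9, -2.3, 25.1]
opening: 0.136
gripper_force: 30.0
```

>>> carry_out --commands '[{"translation":[-0.1,0,0],"rotation":[0,0,0]},{"translation":[0,0,0],"rotation":[0,0,0]},{"translation":[0,0,0],"rotation":[0,0,0]},{"translation":[0,0,0],"rotation":[0,0,0]},{"translation":[0,0,0],"rotation":[0,0,0]}]' --fingers 70

```text
time_s: 29.08
position: [0.6415, 0.0071, 0.0397]
tcp_rot: [3.141, 0.0, -3.141]
wrist_force: [-0.6, -0.2, 0.8]
opening: 0.43
gripper_force: 0.0
```

>>> carry_out --commands '[{"translation":[0,0,0.5],"rotation":[0,0,0]},{"translation":[0,0,0.7],"rotation":[0,0,0]},{"translation":[0,0,0.7],"rotation":[0,0,0]},{"translation":[0,0,0.7],"rotation":[0,0,0]},{"translation":[0,0,0.6],"rotation":[0,0,0]}]'

```text
time_s: 29.5
position: [0.6418, 0.0067, 0.2024]
tcp_rot: [-3.142, 0.002, -3.141]
wrist_force: [-0.6, -0.1, -0.3]
opening: 0.766
gripper_force: 0.0
```

>>> carry_out --commands '[{"translation":[-0.57,0.61,0],"rotation":[0,0,-0.0068]},{"translation":[-0.57,0.61,0],"rotation":[0,0,-0.0068]},{"translation":[-0.57,0.61,0],"rotation":[0,0,-0.0068]},{"translation":[-0.57,0.61,0],"rotation":[0,0,-0.0068]},{"translation":[-0.57,0.61,0],"rotation":[0,0,-0.0068]}]'

```text
time_s: 29.92
position: [0.4977, 0.16, 0.2002]
tcp_rot: [3.141, 0.001, 3.033]
wrist_force: [0.3, -0.0, -0.1]
opening: 0.802
gripper_force: 0.0
```

>>> carry_out --commands '[{"translation":[-0.57,0.61,0],"rotation":[0,0,-0.0068]},{"translation":[-0.57,0.61,0],"rotation":[0,0,-0.0068]},{"translation":[0,0,0],"rotation":[0,0,0]},{"translation":[0,0,0],"rotation":[0,0,0]}]'

```text
time_s: 30.25
position: [0.4404, 0.2214, 0.2002]
tcp_rot: [-3.142, -0.0, 2.997]
wrist_force: [-0.0, -0.8, -0.2]
opening: 0.804
gripper_force: 0.0
```

```bash
cat >> h.py <<'E'
def fin():
    s=st();p,im,T=snap('wrist'); R=T[:3,:3]
    g=cv2.GaussianBlur(p,(3,3),0).astype(int).mean(2)
    for z,v0,v1 in((.08,164,200),):
        for v in range(v0-20,v1+10,6):
            r=g[v,200:330]; d=np.diff(r); o=np.argsort(-abs(d))[:4]; o=sorted(o)
            print(v,[(200+int(i),int(d[i]),ray(im,T,200+i+.5,v,z)[:2].round(3).tolist()) for i in o])
E
python3 - <<'E'
from h import *
fin()
p,im,T=snap('wrist')
for P in [(.418,.2255,.08),(.461,.219,.08)]: print(np.round(proj(im,T,P)))
E
```

```text
t 30.25 pos [0.4404 0.2214 0.2002] rot [-3.142 -0.     2.997] F [-0.  -0.8 -0.2] op 70.0 gf 0.0
144 [(211, 20, [0.389, 0.185]), (212, 28, [0.389, 0.186]), (301, -26, [0.402, 0.274]), (302, -19, [0.403, 0.275])]
150 [(213, 25, [0.396, 0.185]), (220, -27, [0.397, 0.192]), (303, -24, [0.409, 0.276]), (304, -26, [0.409, 0.277])]
156 [(212, 23, [0.401, 0.183]), (213, 28, [0.402, 0.184]), (220, -28, [0.403, 0.191]), (304, -31, [0.415, 0.276])]
162 [(213, 24, [0.408, 0.183]), (214, 26, [0.408, 0.184]), (221, -20, [0.409, 0.191]), (306, -30, [0.421, 0.278])]
168 [(220, -29, [0.415, 0.189]), (250, 38, [0.419, 0.22]), (251, 36, [0.42, 0.221]), (261, -29, [0.421, 0.231])]
174 [(220, -28, [0.421, 0.188]), (250, 39, [0.426, 0.219]), (251, 36, [0.426, 0.22]), (261, -31, [0.427, 0.23])]
180 [(250, 39, [0.432, 0.218]), (251, 35, [0.432, 0.219]), (261, -36, [0.434, 0.229]), (298, -30, [0.439, 0.268])]
186 [(250, 36, [0.439, 0.217]), (260, -35, [0.44, 0.227]), (261, -55, [0.44, 0.228]), (323, 35, [0.45, 0.293])]
192 [(261, -44, [0.447, 0.227]), (301, -30, [0.453, 0.269]), (323, 34, [0.456, 0.292]), (324, 41, [0.456, 0.294])]
198 [(211, -28, [0.446, 0.174]), (324, 31, [0.463, 0.293]), (325, 42, [0.463, 0.294]), (326, 33, [0.464, 0.295])]
204 [(211, -29, [0.453, 0.172]), (225, 41, [0.455, 0.187]), (326, 41, [0.47, 0.295]), (327, 37, [0.471, 0.296])]
[256. 164.]
[256. 204.]
```

>>> carry_out --commands '[{"translation":[0,0.03,-0.7],"rotation":[0,0,0]},{"translation":[0,0,-0.7],"rotation":[0,0,0]},{"translation":[0,0,-0.7],"rotation":[0,0,0]},{"translation":[0,0,-0.6],"rotation":[0,0,0]},{"translation":[0,0,-0.5],"rotation":[0,0,0]}]'

```text
time_s: 30.77
position: [0.4433, 0.2197, 0.0378]
tcp_rot: [-3.141, -0.0, 2.99]
wrist_force: [-0.4, -0.6, 1.0]
opening: 0.804
gripper_force: 0.0
```

>>> carry_out --commands '[{"translation":[0,0,0],"rotation":[0,0,0]},{"translation":[0,0,0],"rotation":[0,0,0]},{"translation":[0,0,0],"rotation":[0,0,0]},{"translation":[0,0,0],"rotation":[0,0,0]},{"translation":[0,0,0],"rotation":[0,0,0]}]' --fingers 0

```text
time_s: 31.18
position: [0.4433, 0.2213, 0.0418]
tcp_rot: [3.14, 0.004, 2.992]
wrist_force: [-1.1, 0.5, 1.1]
opening: 0.513
gripper_force: 0.0
```

>>> carry_out --commands '[{"translation":[0,0,0],"rotation":[0,0,0]},{"translation":[0,0,0],"rotation":[0,0,0]},{"translation":[0,0,0],"rotation":[0,0,0]},{"translation":[0,0,0],"rotation":[0,0,0]},{"translation":[0,0,0],"rotation":[0,0,0]}]'

```text
time_s: 31.6
position: [0.4418, 0.2213, 0.0404]
tcp_rot: [3.141, 0.0, 2.993]
wrist_force: [-0.3, 0.9, 3.7]
opening: 0.136
gripper_force: 30.0
```

>>> carry_out --commands '[{"translation":[0,0,0],"rotation":[0,0,0]},{"translation":[0,0,0],"rotation":[0,0,0]},{"translation":[0,0,0],"rotation":[0,0,0]}]'

```text
time_s: 31.85
position: [0.4418, 0.2214, 0.0404]
tcp_rot: [3.141, 0.0, 2.993]
wrist_force: [-1.2, -0.4, 3.8]
opening: 0.136
gripper_force: 30.0
```

>>> carry_out --commands '[{"translation":[0,0,0],"rotation":[0,0,0.0095]},{"translation":[0,0,0],"rotation":[0,0,0.0095]},{"translation":[0,0,0],"rotation":[0,0,0.0095]},{"translation":[0,0,0],"rotation":[0,0,0.0095]},{"translation":[0,0,0],"rotation":[0,0,0.0093]}]'

```text
time_s: 32.27
position: [0.4427, 0.2208, 0.0404]
tcp_rot: [-3.141, 0.001, 3.141]
wrist_force: [0.7, -2.0, 3.0]
opening: 0.136
gripper_force: 30.0
```

>>> carry_out --commands '[{"translation":[0.2,0,0],"rotation":[0,0,0]},{"translation":[0.2,0,0],"rotation":[0,0,0]},{"translation":[0.2,0,0],"rotation":[0,0,0]},{"translation":[0,0,0],"rotation":[0,0,0]},{"translation":[0,0,0],"rotation":[0,0,0]}]'

```text
time_s: 32.68
position: [0.4688, 0.2207, 0.0401]
tcp_rot: [-3.14, -0.007, 3.141]
wrist_force: [-3.7, -0.1, 8.1]
opening: 0.133
gripper_force: 30.0
```

Run:
```python
from h import *
s=st();p,im,T=snap('top')
g=cv2.GaussianBlur(p,(3,3),0).mean(2)
x,y=s['position'][0]+.098,s['position'][1]
print(np.round([proj(im,T,(x+.07,y-.038,.046)),proj(im,T,(x+.07,y+.038,.046))],1))
for v in range(184,215,5):
    d=np.diff(g[v,110:185]); o=sorted(np.argsort(-abs(d))[:6]); print(v,[(110+int(i),int(d[i])) for i in o])
print('bay posts'); 
for v in (176,178): print(p[v,60:250].mean(1).astype(int).tolist())
```

```text
t 32.68 pos [0.4688 0.2207 0.0401] rot [-3.14  -0.007  3.141] F [-3.7 -0.1  8.1] op 11.6 gf 30.0
[[152.8 186. ]
 [124.8 185.8]]
184 [(174, 26), (175, 25), (177, -12), (178, -31), (179, -36), (180, -23)]
189 [(151, -25), (152, -37), (153, -25), (177, -19), (178, -34), (179, -35)]
194 [(151, -26), (152, -40), (153, -34), (163, 26), (178, -28), (179, -26)]
199 [(124, 15), (151, -30), (152, -39), (153, -28), (162, 24), (163, 25)]
204 [(116, 23), (151, -32), (152, -37), (153, -22), (162, 23), (163, 25)]
209 [(116, 23), (151, -34), (152, -36), (153, -19), (162, 22), (163, 24)]
214 [(116, 21), (150, -19), (151, -36), (152, -35), (162, 23), (163, 24)]
bay posts
[182, 177, 169, 166, 163, 164, 165, 163, 163, 164, 166, 164, 163, 159, 161, 159, 152, 140, 128, 109, 88, 66, 60, 58, 50, 56, 63, 72, 69, 74, 72, 68, 71, 69, 72, 72, 76, 84, 87, 89, 91, 87, 85, 91, 87, 89, 87, 89, 86, 83, 75, 73, 73, 70, 73, 75, 70, 68, 64, 62, 56, 57, 57, 59, 62, 66, 71, 73, 70, 70, 72, 73, 70, 75, 75, 72, 76, 74, 74, 71, 71, 73, 72, 74, 74, 72, 68, 73, 71, 73, 73, 71, 79, 86, 91, 88, 84, 79, 75, 71, 68, 67, 70, 81, 9
[... 498 characters left out ...]
97, 98, 97, 99, 95, 81, 78, 73, 71, 75, 72, 75, 79, 82, 89, 88, 87, 92, 87, 91, 91, 90, 88, 90, 87, 84, 81, 74, 71, 71, 77, 73, 74, 75, 72, 71, 71, 64, 66, 64, 69, 74, 74, 72, 75, 75, 74, 73, 76, 75, 77, 74, 77, 75, 72, 76, 74, 72, 73, 76, 74, 75, 71, 74, 78, 72, 76, 74, 80, 86, 90, 87, 87, 88, 85, 82, 82, 79, 83, 88, 109, 147, 180, 195, 193, 194, 195, 199, 197, 192, 184, 175, 175, 170, 173, 173, 182, 187, 194, 193, 192, 193, 193, 192, 190, 194, 194, 179, 147, 105, 88, 91, 87, 81, 81, 80, 78, 86, 85, 78, 75, 69, 61, 58, 61, 59, 59, 60, 63, 61, 69, 81, 80, 77, 76, 63, 63, 61, 64, 59, 59, 62, 62, 57, 63, 68, 78, 87, 91, 89, 90, 83, 79, 78, 81, 86, 94, 99, 103, 101, 100, 99, 100, 101, 100, 102]
```

>>> carry_out --commands '[{"translation":[0.25,0,0],"rotation":[0,0,0]},{"translation":[0.25,0,0],"rotation":[0,0,0]},{"translation":[0.25,0,0],"rotation":[0,0,0]},{"translation":[0.25,0,0],"rotation":[0,0,0]},{"translation":[0.25,0,0],"rotation":[0,0,0]}]'

```text
time_s: 33.15
position: [0.5258, 0.2206, 0.04]
tcp_rot: [-3.139, -0.018, 3.141]
wrist_force: [-13.5, 0.5, 14.8]
opening: 0.133
gripper_force: 30.0
```

>>> carry_out --commands '[{"translation":[0.25,0,0],"rotation":[0,0,0]},{"translation":[0.25,0,0],"rotation":[0,0,0]},{"translation":[0.25,0,0],"rotation":[0,0,0]},{"translation":[0.25,0,0],"rotation":[0,0,0]},{"translation":[0.25,0,0],"rotation":[0,0,0]}]'

```text
time_s: 33.57
position: [0.5895, 0.221, 0.04]
tcp_rot: [-3.14, -0.017, 3.141]
wrist_force: [-11.2, 0.2, 13.4]
opening: 0.133
gripper_force: 30.0
```

>>> carry_out --commands '[{"translation":[0.2,0,0],"rotation":[0,0,0]},{"translation":[0.1,0,0],"rotation":[0,0,0]},{"translation":[0.1,0,0],"rotation":[0,0,0]},{"translation":[0.1,0,0],"rotation":[0,0,0]},{"translation":[0,0,0],"rotation":[0,0,0]}]'

```text
time_s: 33.98
position: [0.6176, 0.2211, 0.04]
tcp_rot: [-3.141, -0.01, 3.141]
wrist_force: [-6.0, -0.6, 8.8]
opening: 0.135
gripper_force: 30.0
```

>>> carry_out --commands '[{"translation":[0.08,0,0],"rotation":[0,0,0]},{"translation":[0.08,0,0],"rotation":[0,0,0]},{"translation":[0,0,0],"rotation":[0,0,0]},{"translation":[0,0,0],"rotation":[0,0,0]}]'

```text
time_s: 34.32
position: [0.6255, 0.2212, 0.04]
tcp_rot: [-3.141, -0.01, 3.141]
wrist_force: [-5.7, 1.5, 9.5]
opening: 0.13
gripper_force: 30.0
```

>>> carry_out --commands '[{"translation":[0.08,0,0],"rotation":[0,0,0]},{"translation":[0.08,0,0],"rotation":[0,0,0]},{"translation":[0,0,0],"rotation":[0,0,0]},{"translation":[0,0,0],"rotation":[0,0,0]}]'

```text
time_s: 34.65
position: [0.6333, 0.2212, 0.04]
tcp_rot: [-3.141, -0.01, 3.141]
wrist_force: [-6.1, -0.3, 8.3]
opening: 0.136
gripper_force: 30.0
```

>>> carry_out --commands '[{"translation":[0.08,0,0],"rotation":[0,0,0]},{"translation":[0.02,0,0],"rotation":[0,0,0]},{"translation":[0,0,0],"rotation":[0,0,0]},{"translation":[0,0,0],"rotation":[0,0,0]}]'

```text
time_s: 34.98
position: [0.6332, 0.2212, 0.04]
tcp_rot: [-3.14, -0.02, 3.141]
wrist_force: [-16.8, -0.7, 15.8]
opening: 0.132
gripper_force: 30.0
```

>>> carry_out --commands '[{"translation":[0.08,0,0],"rotation":[0,0,0]},{"translation":[0.02,0,0],"rotation":[0,0,0]},{"translation":[0,0,0],"rotation":[0,0,0]},{"translation":[0,0,0],"rotation":[0,0,0]}]'

```text
time_s: 35.32
position: [0.6337, 0.2212, 0.0397]
tcp_rot: [-3.139, -0.03, 3.141]
wrist_force: [-23.4, -0.9, 20.6]
opening: 0.134
gripper_force: 30.0
```

>>> carry_out --commands '[{"translation":[-0.1,0,0],"rotation":[0,0,0]},{"translation":[0,0,0],"rotation":[0,0,0]},{"translation":[0,0,0],"rotation":[0,0,0]},{"translation":[0,0,0],"rotation":[0,0,0]},{"translation":[0,0,0],"rotation":[0,0,0]}]' --fingers 70

```text
time_s: 35.73
position: [0.6391, 0.2201, 0.0383]
tcp_rot: [-3.139, -0.009, 3.141]
wrist_force: [-5.7, -2.2, 0.1]
opening: 0.429
gripper_force: 3.0
```

>>> carry_out --commands '[{"translation":[0,0,0.5],"rotation":[0,0,0]},{"translation":[0,0,0.7],"rotation":[0,0,0]},{"translation":[0,0,0.7],"rotation":[0,0,0]},{"translation":[0,0,0.7],"rotation":[0,0,0]},{"translation":[0,0,0.6],"rotation":[0,0,0]}]'

```text
time_s: 36.15
position: [0.6447, 0.2211, 0.2024]
tcp_rot: [3.141, 0.004, 3.14]
wrist_force: [0.0, -0.0, -0.8]
opening: 0.773
gripper_force: 0.0
```

>>> carry_out --commands '[{"translation":[-0.6,0.32,0],"rotation":[0,0,0.0055]},{"translation":[-0.6,0.32,0],"rotation":[0,0,0.0055]},{"translation":[-0.6,0.32,0],"rotation":[0,0,0.0055]},{"translation":[-0.6,0.32,0],"rotation":[0,0,0.0055]},{"translation":[-0.6,0.32,0],"rotation":[0,0,0.0055]}]'

```text
time_s: 36.57
position: [0.4929, 0.3017, 0.2001]
tcp_rot: [3.141, 0.002, -3.056]
wrist_force: [0.7, 0.7, -0.9]
opening: 0.804
gripper_force: 0.0
```

>>> carry_out --commands '[{"translation":[-0.6,0.32,0],"rotation":[0,0,0.0055]},{"translation":[-0.6,0.32,0],"rotation":[0,0,0.0053]},{"translation":[0,0,0],"rotation":[0,0,0]},{"translation":[0,0,0],"rotation":[0,0,0]}]'

```text
time_s: 36.9
position: [0.4324, 0.3342, 0.2003]
tcp_rot: [3.141, 0.002, -3.019]
wrist_force: [0.1, -1.0, 0.1]
opening: 0.8
gripper_force: 0.0
```

Run:
```python
from h import *
fin()
```

```text
t 36.9 pos [0.4324 0.3342 0.2003] rot [ 3.141e+00  2.000e-03 -3.019e+00] F [ 0.1 -1.   0.1] op 69.6 gf 0.0
144 [(217, 21, [0.392, 0.292]), (218, 25, [0.392, 0.293]), (220, -23, [0.392, 0.295]), (221, -16, [0.392, 0.296])]
150 [(217, 22, [0.398, 0.292]), (218, 23, [0.398, 0.293]), (220, -28, [0.398, 0.295]), (221, -15, [0.398, 0.296])]
156 [(218, 19, [0.404, 0.294]), (221, -29, [0.404, 0.297]), (258, 20, [0.399, 0.334]), (259, 24, [0.399, 0.335])]
162 [(219, -17, [0.41, 0.295]), (220, -30, [0.41, 0.296]), (259, 23, [0.405, 0.336]), (260, 21, [0.405, 0.337])]
168 [(220, -26, [0.417, 0.297]), (221, -23, [0.416, 0.298]), (249, 37, [0.413, 0.327]), (250, 31, [0.413, 0.328])]
174 [(221, -30, [0.423, 0.298]), (249, 42, [0.419, 0.327]), (250, 34, [0.419, 0.328]), (260, -25, [0.418, 0.339])]
180 [(249, 42, [0.426, 0.328]), (250, 34, [0.426, 0.329]), (259, -31, [0.424, 0.338]), (260, -44, [0.424, 0.339])]
186 [(249, 42, [0.432, 0.329]), (250, 34, [0.432, 0.33]), (259, -35, [0.431, 0.339]), (260, -51, [0.431, 0.34])]
192 [(249, 43, [0.439, 0.33]), (250, 36, [0.439, 0.331]), (259, -34, [0.438, 0.34]), (260, -51, [0.437, 0.341])]
198 [(211, -30, [0.45, 0.29]), (223, 31, [0.449, 0.303]), (224, 35, [0.449, 0.304]), (285, -21, [0.441, 0.369])]
204 [(212, -27, [0.457, 0.292]), (223, 28, [0.456, 0.303]), (224, 40, [0.456, 0.304]), (285, -27, [0.448, 0.37])]
```

>>> carry_out --commands '[{"translation":[0.02,0.02,-0.7],"rotation":[0,0,0]},{"translation":[0,0,-0.7],"rotation":[0,0,0]},{"translation":[0,0,-0.7],"rotation":[0,0,0]},{"translation":[0,0,-0.6],"rotation":[0,0,0]},{"translation":[0,0,-0.5],"rotation":[0,0,0]}]'

```text
time_s: 37.37
position: [0.4358, 0.3334, 0.0377]
tcp_rot: [-3.141, 0.001, -3.024]
wrist_force: [1.7, 0.6, -0.3]
opening: 0.803
gripper_force: 0.0
```

>>> carry_out --commands '[{"translation":[0,0,0],"rotation":[0,0,0]},{"translation":[0,0,0],"rotation":[0,0,0]},{"translation":[0,0,0],"rotation":[0,0,0]},{"translation":[0,0,0],"rotation":[0,0,0]},{"translation":[0,0,0],"rotation":[0,0,0]}]' --fingers 0

```text
time_s: 37.78
position: [0.4354, 0.3348, 0.042]
tcp_rot: [3.14, 0.004, -3.022]
wrist_force: [0.6, 0.3, 0.1]
opening: 0.51
gripper_force: 0.0
```

>>> carry_out --commands '[{"translation":[0,0,0],"rotation":[0,0,0]},{"translation":[0,0,0],"rotation":[0,0,0]},{"translation":[0,0,0],"rotation":[0,0,0]},{"translation":[0,0,0],"rotation":[0,0,0]},{"translation":[0,0,0],"rotation":[0,0,0]}]'

```text
time_s: 38.2
position: [0.4338, 0.3342, 0.0404]
tcp_rot: [-3.142, 0.0, -3.022]
wrist_force: [0.8, -1.5, 3.8]
opening: 0.136
gripper_force: 30.0
```

>>> carry_out --commands '[{"translation":[0,0,0],"rotation":[0,0,0]},{"translation":[0,0,0],"rotation":[0,0,0]},{"translation":[0,0,0],"rotation":[0,0,0]}]'

```text
time_s: 38.45
position: [0.4338, 0.3342, 0.0404]
tcp_rot: [3.142, 0.0, -3.022]
wrist_force: [-1.1, -0.1, 3.1]
opening: 0.136
gripper_force: 30.0
```

>>> carry_out --commands '[{"translation":[0,-0.02,0],"rotation":[0,0,-0.0076]},{"translation":[0,-0.02,0],"rotation":[0,0,-0.0076]},{"translation":[0,-0.02,0],"rotation":[0,0,-0.0076]},{"translation":[0,-0.02,0],"rotation":[0,0,-0.0076]},{"translation":[0,-0.01,0],"rotation":[0,0,-0.0076]}]'

```text
time_s: 38.87
position: [0.4347, 0.33, 0.0404]
tcp_rot: [3.141, 0.002, 3.14]
wrist_force: [1.5, 1.8, 2.1]
opening: 0.135
gripper_force: 30.0
```

>>> carry_out --commands '[{"translation":[0.2,0,0],"rotation":[0,0,0]},{"translation":[0.2,0,0],"rotation":[0,0,0]},{"translation":[0.2,0,0],"rotation":[0,0,0]},{"translation":[0,0,0],"rotation":[0,0,0]},{"translation":[0,0,0],"rotation":[0,0,0]}]'

```text
time_s: 39.28
position: [0.462, 0.3286, 0.0403]
tcp_rot: [-3.14, -0.004, 3.141]
wrist_force: [-1.5, 0.6, 7.3]
opening: 0.137
gripper_force: 30.0
```

>>> carry_out --commands '[{"translation":[0.25,0,0],"rotation":[0,0,0]},{"translation":[0.25,0,0],"rotation":[0,0,0]},{"translation":[0.25,0,0],"rotation":[0,0,0]},{"translation":[0.25,0,0],"rotation":[0,0,0]},{"translation":[0.25,0,0],"rotation":[0,0,0]}]'

```text
time_s: 39.7
position: [0.5199, 0.3283, 0.0402]
tcp_rot: [-3.138, -0.014, 3.141]
wrist_force: [-10.3, -0.0, 12.6]
opening: 0.133
gripper_force: 30.0
```

>>> carry_out --commands '[{"translation":[0.25,0,0],"rotation":[0,0,0]},{"translation":[0.25,0,0],"rotation":[0,0,0]},{"translation":[0.25,0,0],"rotation":[0,0,0]},{"translation":[0.25,0,0],"rotation":[0,0,0]},{"translation":[0.25,0,0],"rotation":[0,0,0]}]'

```text
time_s: 40.12
position: [0.5832, 0.3288, 0.0402]
tcp_rot: [-3.139, -0.013, 3.141]
wrist_force: [-9.5, -0.3, 11.1]
opening: 0.136
gripper_force: 30.0
```

>>> carry_out --commands '[{"translation":[0.2,0,0],"rotation":[0,0,0]},{"translation":[0.2,0,0],"rotation":[0,0,0]},{"translation":[0.1,0,0],"rotation":[0,0,0]},{"translation":[0.1,0,0],"rotation":[0,0,0]},{"translation":[0,0,0],"rotation":[0,0,0]}]'

```text
time_s: 40.53
position: [0.615, 0.3289, 0.0403]
tcp_rot: [-3.14, -0.009, 3.141]
wrist_force: [-5.6, -0.2, 10.1]
opening: 0.134
gripper_force: 30.0
```

>>> carry_out --commands '[{"translation":[0.08,0,0],"rotation":[0,0,0]},{"translation":[0.08,0,0],"rotation":[0,0,0]},{"translation":[0,0,0],"rotation":[0,0,0]},{"translation":[0,0,0],"rotation":[0,0,0]}]'

```text
time_s: 40.87
position: [0.6228, 0.329, 0.0403]
tcp_rot: [-3.14, -0.009, 3.141]
wrist_force: [-5.5, 0.6, 9.1]
opening: 0.137
gripper_force: 30.0
```

>>> carry_out --commands '[{"translation":[0.08,0,0],"rotation":[0,0,0]},{"translation":[0.08,0,0],"rotation":[0,0,0]},{"translation":[0,0,0],"rotation":[0,0,0]},{"translation":[0,0,0],"rotation":[0,0,0]}]'

```text
time_s: 41.2
position: [0.6283, 0.329, 0.0402]
tcp_rot: [-3.139, -0.014, 3.141]
wrist_force: [-11.8, -0.7, 12.7]
opening: 0.135
gripper_force: 30.0
```

>>> carry_out --commands '[{"translation":[0.08,0,0],"rotation":[0,0,0]},{"translation":[0.02,0,0],"rotation":[0,0,0]},{"translation":[0,0,0],"rotation":[0,0,0]},{"translation":[0,0,0],"rotation":[0,0,0]}]'

```text
time_s: 41.53
position: [0.6284, 0.329, 0.0401]
tcp_rot: [-3.138, -0.024, 3.141]
wrist_force: [-19.3, -0.6, 18.2]
opening: 0.132
gripper_force: 30.0
```

>>> carry_out --commands '[{"translation":[-0.1,0,0],"rotation":[0,0,0]},{"translation":[0,0,0],"rotation":[0,0,0]},{"translation":[0,0,0],"rotation":[0,0,0]},{"translation":[0,0,0],"rotation":[0,0,0]},{"translation":[0,0,0],"rotation":[0,0,0]}]' --fingers 70

```text
time_s: 41.95
position: [0.6353, 0.3292, 0.0396]
tcp_rot: [-3.141, -0.0, 3.141]
wrist_force: [-1.4, 0.6, -1.1]
opening: 0.432
gripper_force: 0.0
```

>>> carry_out --commands '[{"translation":[0,0,0.5],"rotation":[0,0,0]},{"translation":[0,0,0.7],"rotation":[0,0,0]},{"translation":[0,0,0.7],"rotation":[0,0,0]},{"translation":[0,0,0.7],"rotation":[0,0,0]},{"translation":[0,0,0.7],"rotation":[0,0,0]}]'

```text
time_s: 42.37
position: [0.6351, 0.3292, 0.2063]
tcp_rot: [-3.141, -0.0, 3.141]
wrist_force: [0.3, -0.5, -0.5]
opening: 0.77
gripper_force: 0.0
```

>>> carry_out --commands '[{"translation":[-0.7,0,0.2],"rotation":[0,0,0]},{"translation":[-0.7,0.2,0],"rotation":[0,0,0]},{"translation":[-0.7,0.4,0],"rotation":[0,0,0]},{"translation":[-0.7,0.5,0],"rotation":[0,0,0]},{"translation":[-0.6,0.5,0],"rotation":[0,0,0]}]'

```text
time_s: 42.78
position: [0.4643, 0.4087, 0.2153]
tcp_rot: [-3.141, -0.001, 3.14]
wrist_force: [0.5, 0.2, -0.0]
opening: 0.804
gripper_force: 0.0
```

>>> carry_out --commands '[{"translation":[-0.6,0.6,0],"rotation":[0,0,0]},{"translation":[-0.6,0.6,0],"rotation":[0,0,0]},{"translation":[-0.4,0.6,0],"rotation":[0,0,0]},{"translation":[0,0,0],"rotation":[0,0,0]},{"translation":[0,0,0],"rotation":[0,0,0]}]'

```text
time_s: 43.2
position: [0.3859, 0.4993, 0.215]
tcp_rot: [-3.141, 0.001, -3.138]
wrist_force: [-0.5, 0.3, 0.3]
opening: 0.8
gripper_force: 0.0
```

Run:
```python
from h import *
st(); p,im,T=snap('top','tend.png'); hsv=cv2.cvtColor(p,cv2.COLOR_RGB2HSV).astype(int)
w=((p.min(2)>165)&(hsv[...,1]<28)).astype(np.uint8)
n,l,s,c=cv2.connectedComponentsWithStats(w[172:215,60:245])
for i in range(1,n):
    if s[i,4]>25: x,y=s[i,0]+60,s[i,1]+172; print('white',x,y,s[i,2:],ray(im,T,x+s[i,2]/2,y+s[i,3],.08).round(3))
for yy,k in((.1,'c2'),(.113,'c2'),(.221,'c1'),(.329,'c3'),(.007,'tray')):
    print(k,np.round(proj(im,T,(.651,yy,.046)),1),np.round(proj(im,T,(.607,yy,.08)),1))
for u in (118,140,179,217): print(u,p[168:205,u].mean(1).astype(int).tolist())
print('fin cols'); 
for v in (186,190,194): print(v,p[v,90:240].mean(1).astype(int).tolist())
ch=(hsv[...,0]>15)&(hsv[...,0]<30)&(hsv[...,1]>80)&(hsv[...,2]>160); print('chip px on board',ch[195:250,268:355].sum())
dk=(hsv[...,0]<14)&(hsv[...,1]>100)&(hsv[...,2]<110)&(hsv[...,2]>60)
rect(im,T,dk,(370,205,389,236),.112,'grip'); bl=(hsv[...,0]>13)&(hsv[...,1]>100)&(hsv[...,2]>125)
rect(im,T,bl,(364,205,388,236),.062,'block')
for n,P in dict(jar=(.703,-.179,.1),tape=(.71,-.333,.025)).items(): print(n,np.round(proj(im,T,P)))
a=cv2.imread('pics/t11.png')[:,:,::-1].astype(int); d=abs(a-p).mean(2); print('diff jar/tape',d[140:182,265:365].max().round(),'mug/flask',d[110:148,115:215].max().round(),'stand',d[195:250,355:395].max().round())
```

```text
t 43.2 pos [0.3859 0.4993 0.215 ] rot [-3.141e+00  1.000e-03 -3.138e+00] F [-0.5  0.3  0.3] op 69.6 gf 0.0
white 89 177 [11 18 73] [0.606 0.33  0.08 ]
white 103 177 [12  4 42] [0.644 0.293 0.08 ]
white 127 177 [11 17 58] [0.609 0.23  0.08 ]
white 175 179 [ 4 15 33] [0.61  0.112 0.08 ]
c2 [183.3 181. ] [181.6 195.1]
c2 [178.5 181. ] [176.7 195. ]
c1 [138.9 180.8] [135.8 194.9]
c3 [ 99.1 180.6] [ 94.8 194.7]
tray [217.2 181.2] [216.7 195.2]
118 [69, 66, 68, 64, 65, 59, 59, 64, 65, 64, 68, 67, 72, 70, 73, 79, 81, 91, 93, 91, 88, 83, 81, 82, 81, 80, 81, 82, 83, 84, 83, 84, 84, 89, 105, 133, 147]
140 [66, 68, 68, 69, 70, 66, 77, 114, 151, 165, 167, 145, 116, 89, 79, 76, 79, 75, 80, 77, 78, 79, 79, 77, 77, 75, 78, 79, 85, 91, 111, 137, 147, 149, 150, 150, 150]
179 [65, 64, 63, 65, 66, 65, 69, 87, 112, 144, 158, 159, 155, 147, 142, 141, 137, 132, 131, 129, 128, 127, 126, 127, 125, 125, 117, 99, 87, 91, 102, 120, 134, 145, 148, 149, 147]
217 [66, 67, 67, 68, 69, 61, 59, 55, 59, 58, 73, 89, 95, 99, 101, 97, 99, 97, 98, 99, 98, 100, 97, 99, 99, 94, 88, 75, 64, 60, 80, 112, 133, 144, 144, 145, 
[... 1541 characters left out ...]
6, 150, 152, 150, 148, 149, 147, 148, 149, 151, 153, 157, 162, 162, 154, 128, 97, 78, 75, 73, 72, 78, 82, 84, 86, 84, 85, 81, 87, 84, 85, 83, 85, 88, 85, 108, 133, 149, 150, 150, 149, 148, 148, 148, 148, 148, 149, 147, 147, 148, 149, 156, 161, 164, 162, 145, 117, 85, 75, 77, 80, 85, 85, 82, 83, 83, 87, 84, 82, 84, 85, 85, 86, 108, 135, 146, 145, 146, 147, 146, 148, 146, 145, 149, 146, 145, 145, 146, 147, 145, 136, 117, 101, 95, 88, 83, 75, 76, 83, 84, 83, 84, 85, 82, 82, 84, 83, 88, 84, 89, 106, 136, 143, 148, 145, 147, 147]
chip px on board 34
grip c 546 -419 size 56 21 ang -2.5
block c 545 -416 size 79 38 ang 0.1
jar [287. 159.]
tape [338. 163.]
diff jar/tape 22.0 mug/flask 21.0 stand 20.0
```

Run:
```python
from h import *
p=cv2.imread('pics/tend.png')[:,:,::-1]; hsv=cv2.cvtColor(np.ascontiguousarray(p),cv2.COLOR_RGB2HSV).astype(int)
ch=((hsv[...,0]>15)&(hsv[...,0]<30)&(hsv[...,1]>80)&(hsv[...,2]>160)).astype(np.uint8)
n,l,s,c=cv2.connectedComponentsWithStats(ch[100:300])
print([(s[i,0],s[i,1]+100,s[i,2],s[i,3],s[i,4]) for i in range(1,n) if s[i,4]>3])
print('board channel', p[208:240,275:348].max())
```

```text
[(np.int32(21), np.int32(116), np.int32(23), np.int32(22), np.int32(395)), (np.int32(421), np.int32(136), np.int32(33), np.int32(47), np.int32(221)), (np.int32(396), np.int32(147), np.int32(37), np.int32(50), np.int32(382)), (np.int32(304), np.int32(198), np.int32(4), np.int32(2), np.int32(4)), (np.int32(309), np.int32(198), np.int32(18), np.int32(2), np.int32(19)), (np.int32(369), np.int32(205), np.int32(3), np.int32(3), np.int32(5)), (np.int32(368), np.int32(223), np.int32(5), np.int32(11), np.int32(26)), (np.int32(375), np.int32(232), np.int32(6), np.int32(2), np.int32(9)), (np.int32(321), np.int32(246), np.int32(6), np.int32(1), np.int32(6))]
board channel 63
```

The channel is empty, with only rim pixels showing. No offcut lies on the desk, the scraper is at its stand's middle, and all four fins are at the home position. Handing in.

```bash
python3 -c "
from cell import env
print(env.close_job())"
```

```text
the job is handed in; nothing more can be done
None
```

I handed the job in after about 43 s of the 210 s robot time; no verdict came back. By my last measurements the four offcuts are off the board and in the tray, the scraper is centred on its stand, and the tray and all three cases are home in separate bays. I could not see into the tray once it was under the riser.

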